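# Shut the waxing kit and lock its lid with the flat key

### The arm

A 7-joint arm with a two-finger parallel gripper is mounted at the origin on the work surface. World frame = base frame: x ahead of the robot, y to its left, z up, the work surface at z = 0. Lengths are in m, angles in degrees, forces in N, time in s.
With the tool pointing down it reaches from about 0.425 to 0.875 m from the base axis. Payload 4.7 kg.
Tool frame: the origin (TCP) lies midway between the tips of the shut fingers; the grasp point (between the pads) lies env.grip_point_offset behind it (env.grip_point_offset is the distance from the TCP to the grasp point, in m); x points along the fingers, y is the direction in which the jaws open and shut, and the axes are right-handed (so a half turn about x gives the same grasp; the last joint's range is limited). The gripper opens to 87 mm and grips with 3 to 60 N. Pads are 19 mm wide; open, the fingers measure 117 mm over their backs; the gripper's body (75 mm by 190 mm) begins 51 mm behind the grasp point.
Start: joints at [64.12, 18.392, -4.016, 83.108, 1.295, 78.541, -3.26], TCP at [0.292, -0.581, 0.223] pointing down, gripper open.
Joint ranges: [-163.93, 163.93], [-17.29, 119.83], [-79.2, 71.16], [3.27, 140.29], [-89.18, 269.18], [5.43, 117.66], [-154.24, 154.24]. Speed limits (degrees/s): [147.25, 147.25, 180, 180, 180, 180, 180].

### API

Orientations are given as [roll, pitch, yaw] about the fixed x, y, z axes, in that order (R = Rz(yaw) Ry(pitch) Rx(roll)).
In Python, from cell import readout, read_camera, camera_params, sign_off, spot_in, pinpoint, env gives the robot as it stands.
- The arm moves only by the shell command python3 -m pendant 'ROWS' [OPENING] [FORCE]. ROWS is a JSON object of lists of equal length, an entry for each row: "xyz": the shift along the world's x, y, z in m, a list of three; "turn": the turn about the world's z in rad. A call has 1 to 10 rows; each row shifts and turns the pose as measured when the row begins; what a row does not reach is not made up. A row lasts 1/8 s, in which the tool goes at most 62.5 mm and 10.7 degrees, less where a joint would pass 70% of its speed; a pose out of reach is approached as far as the arm can. A call is refused whole if a number of a shift passes 0.0625 or a number of a turn 0.188, either way. A call with a gripper value outside its range is refused whole. OPENING is the opening, from 0 (shut) to 1 (fully open), set as the call begins (- or left out, the last holds). The fingers move at their own pace and stop on an object; FORCE is the grip in N (left out, the last holds). Time passes only in rows, so rows that do not move let the fingers close. It gives the time, the measured TCP pose, the force and the opening at its end, in the units of the state.
- readout.get_obs(): the state, without advancing time (a new reading comes with each control period).
- read_camera(name): name is "scene" or "side" or "wrist"; returns the picture (384x512x3 uint8, red, green, blue); there is no depth.
- camera_params(name): a dict with "fx", "fy", "cx", "cy" (pixels), "rvec" (rotation vector, rad) and "tvec" (3), from world to camera coordinates, as OpenCV has them; the wrist camera has in their place "hand_eye" (4x4, takes a point from camera to tool coordinates, whose origin is the TCP and whose axes are the tool frame's). Camera axes: x right, y down, z forward; pixel columns grow to the right and rows downward; lengths in m; the calibration is good to about 2 mm. The wrist camera is an equidistant fisheye: a pixel r from the principal point sees the ray r / f radians off the axis. A picture is of the moment at which its call begins: read the wrist's pose just before it. camera_params takes no time and is no camera call.
- sign_off(): hands the job in, once; it reports no verdict.
Trained networks look in the newest picture that a camera, given by its name, has taken for a name from the list of things; names that differ only in an ending like _2 or _b are one class to them, and where a whole thing is asked for, a point or a joint stands for the part that bears it (a point fixed in the world has none). Each returns a list of dicts, best first, with "score" (0 to 1); they miss things now and then, are a little off and sometimes report something else, mostly with a low value. They report only what shows in the picture. A call takes as long as a camera call. They do not tell look-alikes from the thing itself.
- spot_in(camera, name): "at" ([x, y, z] in m, in the coordinates of the camera as it stood for that picture, good to about 4 mm: the middle of the surface that is visible of it).
- pinpoint(camera, name): "at" ([x, y, z] in m, in the coordinates of the camera as it stood for that picture, good to about 4 mm: a listed point, or the origin of a listed thing).
The state is a dict: "time_s": time; "qpos": joint angles; "joint_velocities": joint speeds; "effort": joint torques, N m; "tool_pos": TCP position; "tool_rot": TCP orientation; "force": force on the tool from outside, world axes, zero at the start; "wrist_torque": the same for the moment, N m; "grip_width": finger opening in m.
Only numpy, scipy, OpenCV 4.12 (cv2) and the standard library are available. Lean on these libraries where they do the work, as an engineer would, in place of code of your own. Each camera call takes 0.05 s, during which the arm holds its last target.

### The job

Shut the lid of the wooden waxing kit box, then take the flat-bladed key out of the tool block, put its blade in the slot of the lid's cam lock and turn it a quarter turn clockwise (seen from above) until it seats. Then stand the key back in the slot of the tool block, fully down, and let go, leaving the other things on the shelf where they are.

Things in the scene. Friction and masses are not known exactly. Their poses are not given: they have to be found in the camera images.
- lid (a joint): Lid hinge, rad: 0 = shut, grows as it opens (starts 0.45 to 0.9). Stiff: the lid stays where it is left; about 2 N down on its front edge moves it, and it stops shut on the box. The lid is a pale wooden board 180 mm front to back, 220 mm wide, 10 mm thick; shut, its top is 90 mm above the shelf. It is hinged along the box's far edge.
- box_hinge (a point): Fixed point on the hinge line, the middle of the far upper edge of the brown wooden box (180 mm deep, 220 mm wide, 80 mm high, fixed to the shelf), 80 mm above the shelf. x points from the box's front to its back, y along the hinge line, z up.
- lid_press (a point): Point on the lid's upper face near its free front edge, a good place to push it down: 15 mm in from that edge, 65 mm to +y (box_hinge axes) of the lid's middle line. It moves with the lid: 165 mm from the hinge line along the lid and 10 mm above the lid's underside, in whose plane the hinge lies.
- cam (a joint): Turn of the cam lock, rad, clockwise seen from above: 0 = open (slot parallel to the lid's front edge), 1.571 = locked (slot front to back), at a hard stop. Starts 0 to 0.2. Friction of about 0.1 N m holds it where it is left. The blade has about 0.13 rad of play either way in the slot, so turn the key that much further.
- cam_slot (a point): Middle of the slot's floor in the round steel head (48 mm across) of the cam lock, on the lid's middle line, 55 mm in from its front edge. The slot runs along this frame's x (turns with the cam) right across the head: 45 mm long, open ended, 8 mm wide, 9 mm deep, the top 3 mm flared to 14 mm. Lid shut: 104.5 mm above the shelf.
- driver_grip (a point): Centre of the flat-bladed key's upright wooden handle, 24 x 24 mm square, 56 mm tall. Below it: a 34 mm square, 5 mm thick collar (underside 33 mm below this point), a 12 mm round shank, a steel blade 30 mm wide, 4 mm thick, 24 mm tall. x runs along the blade's width, y through its thickness (handle sides parallel to them), z up. About 0.13 kg. In the block: 83 mm above the shelf.
- driver_tip (a point): Middle of the blade's lower edge, 78 mm below driver_grip; same axes.
- block_slot (a point): Middle of the slot's mouth in the top of the dark wooden tool block, fixed to the shelf, 100 x 90 mm and 50 mm high. The slot, right through the block, is 36 mm long along this frame's x and 13 mm wide; the key stands in it with its collar flat on the block's top.
- tin_mid (a point): Centre of a closed round wax tin, 76 mm across, 29 mm high: a bystander.
- brush_mid (a point): Centre of a boot brush, 50 x 130 mm, 49 mm high: a bystander.
- headlamp_mid (a point): Centre of a headlamp, 46 x 70 mm, 36 mm high: a bystander.
- carabiner_mid (a point): Centre of a carabiner lying flat, 90 mm long, 10 mm thick: a bystander.
Things that resemble listed ones, but are neither listed nor needed, are in the scene too. Leave any blue or green look-alike of the part that bears driver_grip alone.

How it is judged (in metres and radians):
On the way, in this order (a step that is already met when the one before it is completed fails the run):
1. the lid is shut (joint below 0.03 rad) with the cam still open (below 0.6 rad) (value of joint lid below 0.03 rad and value of joint cam below 0.6 rad), for 0.2 s.
2. the key's blade is in the cam's slot (tip less than 6 mm above its floor and 12 mm from its middle) with the cam not yet turned past 0.6 rad (z of driver_tip in the frame of cam_slot below 0.006 m and horizontal distance between driver_tip and cam_slot below 0.012 m and value of joint cam below 0.6 rad), for 0.05 s.
3. the cam is turned home (above 1.45 rad) with the blade in its slot (z of driver_tip in the frame of cam_slot below 0.006 m and horizontal distance between driver_tip and cam_slot below 0.014 m and value of joint cam above 1.45 rad), for 0.1 s.
At the end, for the whole second after the job is handed in: The lid is shut (below 0.03 rad), the cam lock is locked (above 1.42 rad), and the key stands upright (within 0.08 rad) in the tool block's slot, its handle within 9 mm of the slot's middle and its collar within 3 mm of the block's top, released (value of joint lid below 0.03 rad and value of joint cam above 1.42 rad and horizontal distance between driver_grip and block_slot below 0.009 m and z of driver_grip in the frame of block_slot below 0.036 m and angle between driver_grip's own z axis and vertical below 0.08 rad); the robot touches nothing.
It fails at once if a bystander is moved by more than 25 mm (distance of any of tin_mid, brush_mid, headlamp_mid, carabiner_mid from where it was at the start of the episode above 0.025 m).
It also fails if it takes over 72 s, if anything falls off the work surface, if the arm or the gripper's body presses on something with over 40 N, if the wrist force passes 120 N, or if a joint passes its speed limit or range.

## Working session

There is one attempt and no reset: what is moved stays moved. The work goes in short steps, Python scripts to look and compute and a shell command to move; the robot and the scene stay as the last step left them, time stands still between calls to the robot, and variables do not carry over. Pictures are saved under pics/ and viewed, and the job is handed in when it is done.

```bash
ls; mkdir -p pics
python3 - <<'E'
from cell import readout, read_camera, camera_params, env
import cv2
print(readout.get_obs()); print(env.grip_point_offset)
for n in ["scene","side","wrist"]:
    im=read_camera(n); cv2.imwrite(f"pics/{n}0.png",im[:,:,::-1]); print(n,camera_params(n))
E
```

```text
pics
{'time_s': 0.0, 'qpos': array([64.11891158, 18.43741367, -4.0167561 , 83.17335476,  1.29538949,
       78.53925607, -3.26027988]), 'joint_velocities': array([-0.02093194,  0.11590458, -0.00625131, -0.0228253 ,  0.09041815,
       -0.04934367,  0.03388655]), 'effort': array([-4.44849156e-04, -4.91285205e+01, -4.04353375e-01, -3.12534142e+01,
       -6.40333747e-02,  4.37283854e-02,  1.66683817e-04]), 'tool_pos': array([ 0.29167162, -0.58029055,  0.22149387]), 'tool_rot': array([-86.93316066,  89.89509088, 119.75860299]), 'force': array([-0.6423963 , -0.12880206, -0.28282169]), 'wrist_torque': array([ 0.04009039, -0.02003141, -0.02083325]), 'grip_width': 0.08698822281779159}
0.0187
scene {'fx': 402.8252841341654, 'fy': 402.8252841341654, 'cx': 254.3016340280736, 'cy': 197.58756342261356, 'rvec': array([ 2.53867427,  0.55231028, -0.16198726]), 'tvec': array([-0.51559813, -0.16446444,  1.08508059])}
side {'fx': 378.85337028931224, 'fy': 378.85337028931224, 'cx': 250.47992943985045, 'cy': 194.1426017453001, 'rvec': array([ 0.82029488, -2.5452177 ,  1.14219798]), 'tvec': array([0.43693406, 0.28394835, 0.69666493])}
wrist {'fx': 297.3186396354542, 'fy': 297.3186396354542, 'cx': 253.08155086991675, 'cy': 192.64213626440053, 'hand_eye': array([[ 2.48371427e-04, -2.76823562e-01,  9.60920732e-01,
        -1.62615171e-01],
       [ 9.99999746e-01, -5.73807133e-04, -4.23775536e-04,
         1.40500587e-03],
       [ 6.68694224e-04,  9.60920593e-01,  2.76823349e-01,
        -7.53336894e-02],
       [ 0.00000000e+00,  0.00000000e+00,  0.00000000e+00,
         1.00000000e+00]])}
```

View pics/scene0.png

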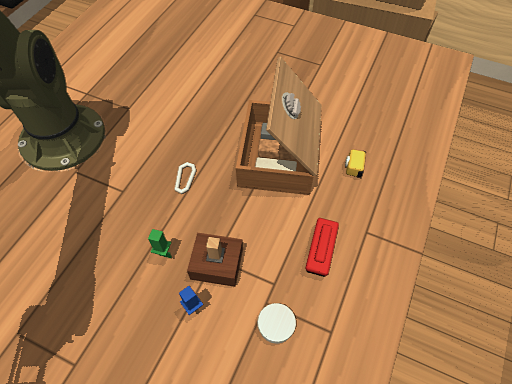

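View pics/side0.png

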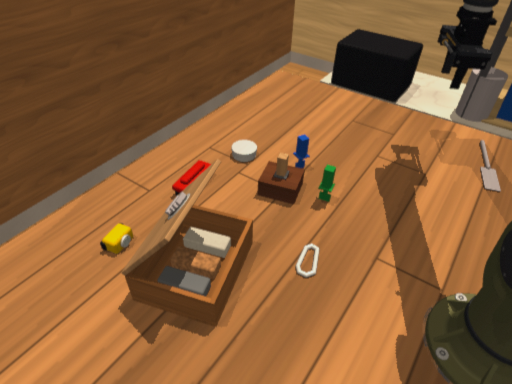

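View pics/wrist0.png

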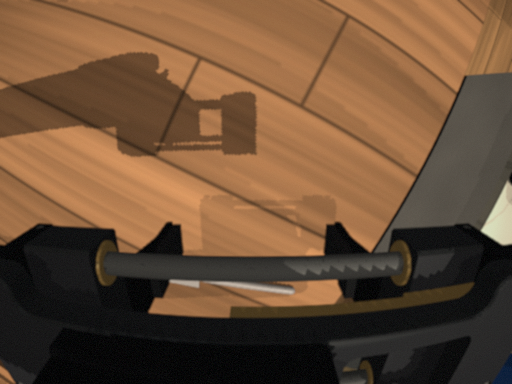

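```bash
cat > h.py <<'E'
import numpy as np, cv2
from scipy.spatial.transform import Rotation as R
from cell import *
np.set_printoptions(precision=4,suppress=True)
def st():
    o=readout.get_obs(); return o
def Ttool(o=None):
    o=o or st(); T=np.eye(4); T[:3,:3]=R.from_euler('xyz',o['tool_rot'],degrees=True).as_matrix(); T[:3,3]=o['tool_pos']; return T
def c2w(cam,p,T=None):
    c=camera_params(cam); p=np.asarray(p,float)
    if cam=='wrist':
        T=Ttool() if T is None else T
        return (T@c['hand_eye']@np.append(p,1))[:3]
    Rm=cv2.Rodrigues(c['rvec'])[0]; return Rm.T@(p-c['tvec'])
def w2pix(cam,p,T=None):
    c=camera_params(cam); p=np.asarray(p,float)
    if cam=='wrist':
        T=Ttool() if T is None else T
        q=(np.linalg.inv(T@c['hand_eye'])@np.append(p,1))[:3]
        rr=np.hypot(q[0],q[1]); th=np.arctan2(rr,q[2]); return np.array([c['cx']+c['fx']*th*q[0]/rr,c['cy']+c['fy']*th*q[1]/rr])
    q=cv2.Rodrigues(c['rvec'])[0]@p+c['tvec']; return np.array([c['cx']+c['fx']*q[0]/q[2],c['cy']+c['fy']*q[1]/q[2]])
def ray(cam,uv,T=None):
    c=camera_params(cam); x=(uv[0]-c['cx'])/c['fx']; y=(uv[1]-c['cy'])/c['fy']
    if cam=='wrist':
        T=Ttool() if T is None else T
        th=np.hypot(x,y); d=np.array([np.sin(th)*x/th,np.sin(th)*y/th,np.cos(th)])
        M=T@c['hand_eye']; return M[:3,3],M[:3,:3]@d
    Rm=cv2.Rodrigues(c['rvec'])[0]; return -Rm.T@c['tvec'],Rm.T@np.array([x,y,1.])
def onz(cam,uv,z,T=None):
    o,d=ray(cam,uv,T); return o+d*(z-o[2])/d[2]
def look(cam,names,fn=pinpoint,k=4):
    T=Ttool(); im=read_camera(cam)
    for n in names:
        for r in fn(cam,n)[:k]:
            w=c2w(cam,r['at'],T); print(cam,n,round(r['score'],2),w,w2pix(cam,w,T))
    return im,T
E
python3 - <<'E'
from h import *
N=["box_hinge","lid_press","cam_slot","driver_grip","driver_tip","block_slot"]
for c in ["scene","side"]: look(c,N)
E
```

```text
scene box_hinge 0.94 [0.6373 0.2086 0.0767] [316.2621 139.2525]
scene lid_press 0.67 [0.5234 0.2379 0.2156] [280.5232  73.2931]
scene cam_slot 0.63 [0.5693 0.1906 0.1859] [290.729  103.1747]
scene driver_grip 0.86 [ 0.5464 -0.1532  0.0835] [213.5328 248.2293]
scene driver_grip 0.82 [ 0.4286 -0.18    0.0774] [157.6543 238.7059]
scene driver_grip 0.69 [ 0.5497 -0.261   0.0801] [189.0365 296.661 ]
scene driver_tip 0.71 [ 0.4344 -0.1812 -0.0034] [167.0636 255.8204]
scene block_slot 0.73 [ 0.5432 -0.1536  0.0513] [213.4966 254.2111]
side box_hinge 0.61 [0.6387 0.209  0.084 ] [151.7793 233.4096]
side lid_press 0.66 [0.5283 0.2438 0.2176] [170.6926 220.9609]
side cam_slot 0.59 [0.568  0.1901 0.186 ] [177.7723 206.6784]
side driver_grip 0.81 [ 0.5462 -0.1529  0.0813] [282.2406 164.6562]
side driver_grip 0.69 [ 0.5533 -0.2658  0.0758] [301.527  145.1316]
side driver_tip 0.88 [ 0.5513 -0.2601 -0.0015] [298.2974 168.6168]
side driver_tip 0.79 [ 0.4317 -0.1858  0.0038] [324.0385 197.9698]
side driver_tip 0.24 [0.5706 0.1895 0.186 ] [176.95   205.9444]
side block_slot 0.94 [ 0.5465 -0.1521  0.0495] [281.1075 174.4534]
```

Run:
```python
from h import *
a=cv2.imread('pics/scene0.png'); b=cv2.imread('pics/side0.png')
A=cv2.resize(a[220:320,130:260],None,fx=3,fy=3,interpolation=cv2.INTER_CUBIC)
B=cv2.resize(b[120:220,240:370],None,fx=3,fy=3,interpolation=cv2.INTER_CUBIC)
cv2.imwrite('pics/crop0.png',np.hstack([A,B]))
print(Ttool()); print(st()['qpos'])
look('scene',['driver_grip','block_slot','lid'],spot_in)
```

```text
[[ 0.      0.4491 -0.8935  0.2919]
 [-0.0001 -0.8935 -0.4491 -0.5808]
 [-1.      0.0001  0.      0.2226]
 [ 0.      0.      0.      1.    ]]
[64.1199 18.3907 -4.0159 83.1072  1.2932 78.5432 -3.2617]
scene driver_grip 0.97 [ 0.4374 -0.1851  0.0753] [160.1966 242.7368]
scene driver_grip 0.85 [ 0.5513 -0.1638  0.0893] [212.9735 252.3599]
scene driver_grip 0.74 [ 0.5542 -0.2688  0.0849] [188.7672 300.4872]
scene block_slot 0.83 [ 0.5558 -0.1703  0.051 ] [215.1494 263.3383]
scene lid 0.69 [0.5887 0.1676 0.1696] [294.4529 118.0546]
```

View pics/crop0.png

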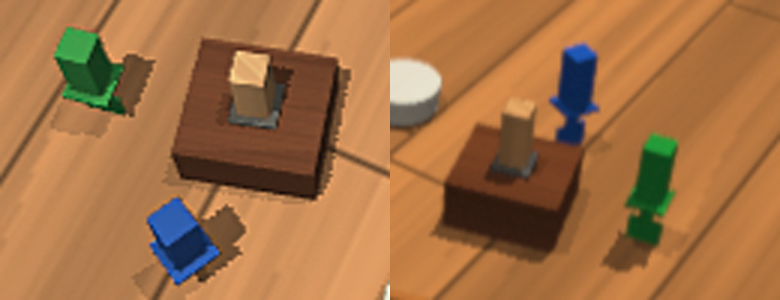

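The key meant is the wooden-handled one standing in the dark block, at scene pixel (213,248). The green one at (158,240) and the blue one at (189,298) are look-alikes. I'll shut the lid first.

```bash
python3 -m pendant '{"xyz":[[0.026,0.04,0.03],[0.026,0.048,0.03],[0.026,0.048,0.02],[0.026,0.048,0.01],[0.026,0.048,0],[0.026,0.048,0],[0.026,0.048,0],[0.026,0.048,0]],"turn":[0.085,0.085,0.085,0.085,0.085,0.085,0.085,0.085]}' 0 20
python3 -m pendant '{"xyz":[[0.006,0.052,0],[0.006,0.052,0],[0.006,0.052,0],[0.006,0.052,0],[0.006,0.052,0],[0,0.03,0],[0,0,0]],"turn":[0.085,0.085,0.085,0.085,0.085,0.085,0.085]}'
python3 - <<'E'
from h import *
im,T=look('wrist',["box_hinge","lid_press","cam_slot"])
print(T); cv2.imwrite('pics/w1.png',im[:,:,::-1])
im,_=look('scene',["lid_press"]);cv2.imwrite('pics/s1.png',im[:,:,::-1])
E
```

```text
time_s: 2.05
tool_pos: [0.5006, -0.1971, 0.3157]
tool_rot: [49.2, 89.7, -64.5]
force: [0.5, -0.8, 0.7]
grip_width: 0.0151
time_s: 2.92
tool_pos: [0.5311, 0.1079, 0.3171]
tool_rot: [69.0, 89.5, -8.9]
force: [0.1, -0.4, 0.4]
grip_width: 0.001
wrist box_hinge 0.87 [0.6347 0.204  0.0823] [341.0972 112.7816]
wrist lid_press 0.71 [0.5233 0.2405 0.2139] [275.2685  46.436 ]
wrist lid_press 0.27 [0.573  0.1847 0.1881] [310.2443 117.9847]
wrist cam_slot 0.82 [0.5721 0.1879 0.1882] [310.1296 114.6085]
[[ 0.0091  0.9776  0.2101  0.5311]
 [-0.0014  0.2101 -0.9777  0.1079]
 [-1.      0.0086  0.0033  0.3171]
 [ 0.      0.      0.      1.    ]]
```

View pics/w1.png

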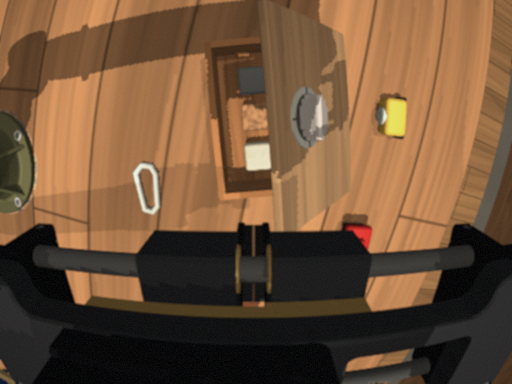

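View pics/s1.png

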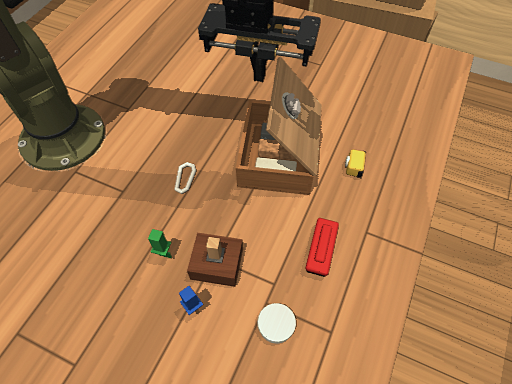

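Wrist, scene and side views all agree on the lid (hinge at about (0.637,0.207), yaw about 15°, opening about 0.82 rad). I'll move above the press point.

```bash
python3 -m pendant '{"xyz":[[0,0.04,0],[0,0.04,0],[0,0.04,-0.02],[0,0.015,-0.03],[0,0,-0.01],[0,0,0]],"turn":[0.01,0.01,0.01,0.01,0,0]}' 0 20
python3 - <<'E'
from h import *
print(Ttool())
E
```

```text
time_s: 3.98
tool_pos: [0.5343, 0.2348, 0.256]
tool_rot: [55.5, 89.3, -21.7]
force: [0.7, 0.4, 1.0]
grip_width: 0.0002
[[ 0.0109  0.9751  0.2215  0.5343]
 [-0.0044  0.2216 -0.9751  0.2348]
 [-0.9999  0.0097  0.0067  0.256 ]
 [ 0.      0.      0.      1.    ]]
```

```bash
python3 -m pendant '{"xyz":[[0,0,-0.02],[0,0,-0.02],[0,0,-0.02],[-0.005,-0.002,-0.008]],"turn":[0,0,0,0]}'
python3 -m pendant '{"xyz":[[-0.01,-0.003,-0.012],[-0.01,-0.003,-0.012],[-0.008,-0.002,-0.013],[-0.008,-0.002,-0.013],[-0.006,-0.0015,-0.014],[-0.005,-0.0015,-0.014]],"turn":[0,0,0,0,0,0]}'
python3 - <<'E'
from h import *
im,_=look('scene',["lid_press","cam_slot"]);cv2.imwrite('pics/s2.png',im[:,:,::-1])
E
```

```text
time_s: 4.47
tool_pos: [0.5332, 0.2291, 0.1881]
tool_rot: [67.2, 88.9, -10.5]
force: [-0.5, 0.8, 2.5]
grip_width: 0.0001
time_s: 5.22
tool_pos: [0.4872, 0.2143, 0.1093]
tool_rot: [74.3, 88.4, -3.6]
force: [1.0, 0.3, -0.2]
grip_width: 0.0
scene lid_press 0.76 [0.4561 0.2225 0.11  ] [250.7837 103.0882]
scene cam_slot 0.8 [0.5197 0.173  0.109 ] [266.268  125.2016]
```

View pics/s2.png

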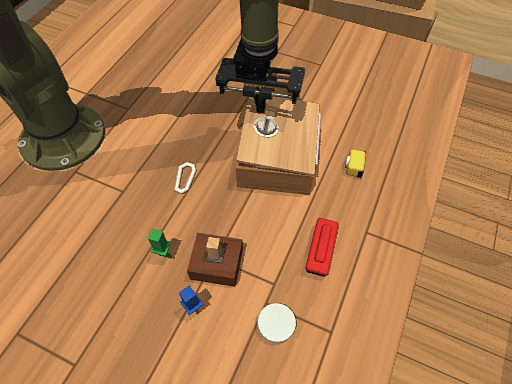

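```bash
python3 -m pendant '{"xyz":[[-0.002,0,-0.008],[-0.001,0,-0.006],[0,0,-0.005],[0,0,-0.004],[0,0,-0.004]],"turn":[0,0,0,0,0]}'
```

```text
time_s: 6.0
tool_pos: [0.4839, 0.2142, 0.0901]
tool_rot: [56.6, 88.5, -21.4]
force: [-13.0, -6.0, 34.4]
grip_width: 0.0002
```

```bash
python3 -m pendant '{"xyz":[[0,0,-0.006],[0,0,-0.006],[0,0,-0.006]],"turn":[0,0,0]}'
```

```text
time_s: 6.38
tool_pos: [0.4839, 0.2142, 0.09]
tool_rot: [33.3, 88.1, -44.8]
force: [-17.5, -9.2, 46.6]
grip_width: 0.0007
```

```bash
python3 -m pendant '{"xyz":[[0,0,0.03],[0,0,0.05],[0,-0.02,0.05],[0,-0.04,0.04],[0,-0.04,0],[0,-0.01,0],[0,0,0]],"turn":[0,0,0,0,0,0,0]}'
python3 - <<'E'
from h import *
im,T=look('wrist',["box_hinge","lid_press","cam_slot"])
print(T); cv2.imwrite('pics/w3.png',im[:,:,::-1])
im,_=look('scene',["lid_press","cam_slot","box_hinge"]);cv2.imwrite('pics/s3.png',im[:,:,::-1])
im,_=look('side',["lid_press","cam_slot","box_hinge"]);cv2.imwrite('pics/d3.png',im[:,:,::-1])
E
```

```text
time_s: 7.25
tool_pos: [0.4832, 0.1036, 0.2664]
tool_rot: [37.7, 87.9, -40.0]
force: [-0.3, 0.7, -0.1]
grip_width: 0.0001
wrist box_hinge 0.89 [0.6372 0.2018 0.0829] [388.0245 119.6521]
wrist lid_press 0.91 [0.4569 0.2188 0.0901] [248.6519  66.5328]
wrist cam_slot 0.91 [0.5143 0.1672 0.0975] [289.5311 122.2692]
[[ 0.0275  0.977   0.2114  0.4832]
 [-0.0231  0.212  -0.977   0.1036]
 [-0.9994  0.022   0.0284  0.2664]
 [ 0.      0.      0.      1.    ]]
scene lid_press 0.64 [0.4564 0.2176 0.0896] [250.1587 110.3061]
scene cam_slot 0.8 [0.5133 0.1728 0.0932] [263.6466 128.865 ]
scene box_hinge 0.62 [0.6388 0.2077 0.0821] [316.979  138.2657]
scene box_hinge 0.27 [ 0.7459 -0.0292  0.0201] [322.4212 247.7594]
side lid_press 0.82 [0.459  0.223  0.0909] [214.9248 278.7091]
side lid_press 0.33 [0.6374 0.2081 0.0834] [152.605  233.6317]
side cam_slot 0.66 [0.5155 0.1716 0.0939] [209.1865 246.1022]
side box_hinge 0.74 [0.5147 0.1709 0.092 ] [209.7708 246.7147]
```

View pics/w3.png

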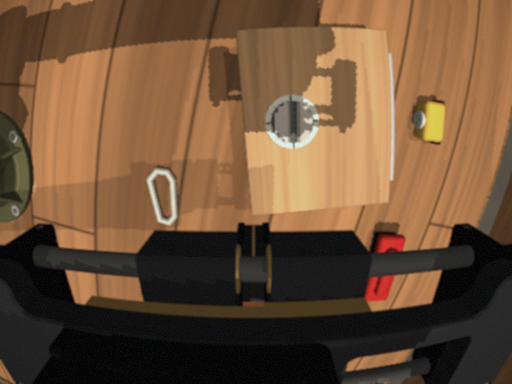

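View pics/d3.png

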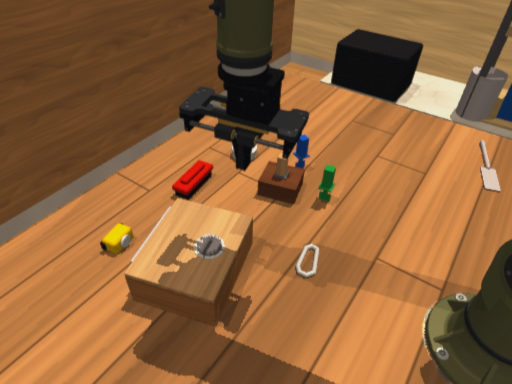

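Run:
```python
from h import *
a=cv2.imread('pics/w3.png'); cv2.imwrite('pics/w3c.png',cv2.resize(a[80:165,250:335],None,fx=7,fy=7,interpolation=cv2.INTER_CUBIC))
```

```text
(no output)
```

View pics/w3c.png

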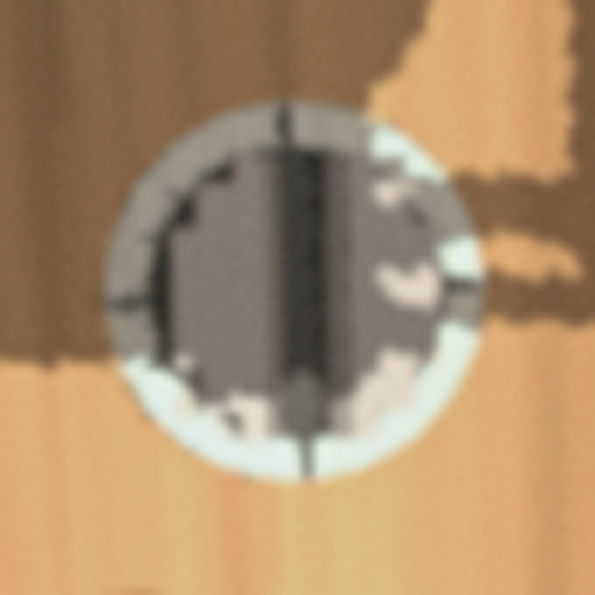

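Run:
```python
from h import *
T=Ttool()
def cr(x,y): return (250+x/7-0.43,80+y/7-0.43)
def ang(a,b): d=a-b; return np.degrees(np.arctan2(d[1],d[0]))
for z,ps in [(.1045,[(300,150),(304,375)]),(.1135,[(300,150),(304,430)]),(.09,[(285,125),(307,455)]),(.09,[(125,302),(465,285)])]:
    P=[onz('wrist',cr(*p),z,T) for p in ps]; print(z,P,ang(*P),(P[0]+P[1])/2)
print(w2pix('wrist',onz('wrist',cr(296,290),.092,T),T),onz('wrist',cr(296,290),.092,T))
# box corners of lid top z .09
for p in [(238,30),(384,29),(388,202),(253,214)]: print(onz('wrist',p,.09,T))
```

```text
0.1045 [array([0.5109, 0.1911, 0.1045]), array([0.5196, 0.1569, 0.1045])] 104.35585768333273 [0.5152 0.174  0.1045]
0.1135 [array([0.5095, 0.1908, 0.1135]), array([0.5201, 0.1493, 0.1135])] 104.22349284233545 [0.5148 0.17   0.1135]
0.09 [array([0.5097, 0.195 , 0.09  ]), array([0.5258, 0.1431, 0.09  ])] 107.20048777722732 [0.5178 0.169  0.09  ]
0.09 [array([0.4909, 0.161 , 0.09  ]), array([0.5448, 0.1767, 0.09  ])] -163.7554074801012 [0.5179 0.1688 0.09  ]
[291.8557 120.9986] [0.5173 0.1692 0.092 ]
[0.4361 0.2583 0.09  ]
[0.6023 0.3098 0.09  ]
[0.6679 0.1006 0.09  ]
[0.4984 0.0501 0.09  ]
```

```bash
python3 -m pendant '{"xyz":[[0.008,-0.05,0],[0.01,-0.06,0],[0.01,-0.06,0],[0.01,-0.06,0],[0.01,-0.05,0],[0,-0.01,0],[0,0,0]],"turn":[0,0,0,0,0,0,0]}' 1 20
python3 - <<'E'
from h import *
im,T=look('wrist',["driver_grip","block_slot"])
print(T); cv2.imwrite('pics/w4.png',im[:,:,::-1])
E
```

```text
time_s: 8.72
tool_pos: [0.5311, -0.1935, 0.2668]
tool_rot: [40.2, 87.8, -37.3]
force: [0.5, 0.4, 0.1]
grip_width: 0.0621
wrist driver_grip 0.89 [ 0.5518 -0.2628  0.0828] [253.8736 223.8488]
wrist driver_grip 0.59 [ 0.5466 -0.1571  0.0852] [269.404  141.3431]
wrist driver_grip 0.59 [ 0.43   -0.1847  0.081 ] [168.5526 143.8497]
wrist block_slot 0.91 [ 0.5437 -0.1541  0.05  ] [265.5911 134.8151]
[[ 0.0302  0.9758  0.2167  0.5311]
 [-0.023   0.2174 -0.9758 -0.1935]
 [-0.9993  0.0245  0.029   0.2668]
 [ 0.      0.      0.      1.    ]]
```

View pics/w4.png

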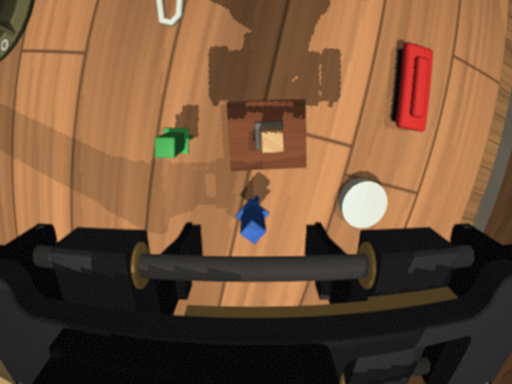

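Run:
```python
from h import *
a=cv2.imread('pics/w4.png'); cv2.imwrite('pics/w4c.png',cv2.resize(a[90:180,220:315],None,fx=8,fy=6.6,interpolation=cv2.INTER_CUBIC) if 0 else cv2.resize(a[92:177,222:312],None,fx=7,fy=7,interpolation=cv2.INTER_CUBIC))
```

```text
(no output)
```

View pics/w4c.png

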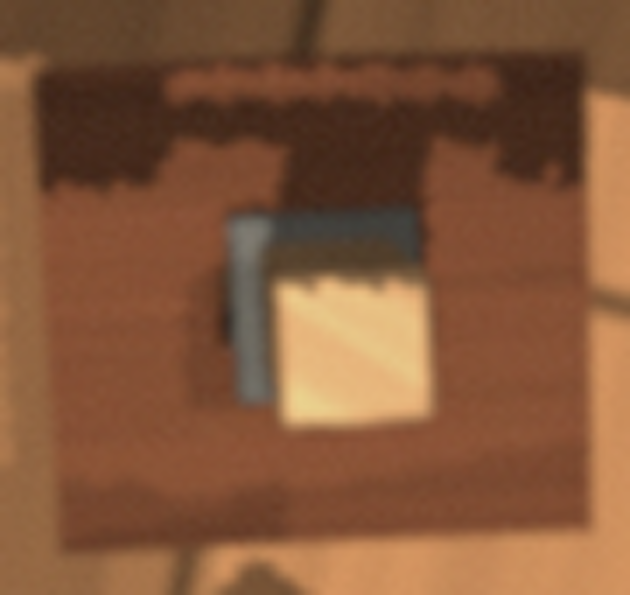

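Run:
```python
from h import *
T=Ttool()
def cr(x,y): return (222+x/7-0.43,92+y/7-0.43)
def ang(a,b): d=b-a; return np.degrees(np.arctan2(d[1],d[0])),np.hypot(d[0],d[1])
for z,q in [(.111,[(270,280),(428,272),(434,416),(283,429)]),(.05,[(38,70),(583,52),(590,526),(62,550)]),(.055,[(228,215),(418,207),None,(238,405)])]:
    P=[None if p is None else onz('wrist',cr(*p),z,T) for p in q]
    print(z,ang(P[0],P[1]),ang(P[0],P[3]))
    if P[2] is not None: print(ang(P[3],P[2]),ang(P[1],P[2]),sum(P)/4)
```

```text
0.111 (np.float64(15.996412490139111), np.float64(0.02418903376001071)) (np.float64(-72.06150165403025), np.float64(0.023238987644973556))
(np.float64(17.829544002559146), np.float64(0.023494738011133276)) (np.float64(-73.79649055110188), np.float64(0.022474219156257084)) [ 0.5471 -0.1518  0.111 ]
0.05 (np.float64(15.15681012381814), np.float64(0.09831241840812598)) (np.float64(-75.2932748078407), np.float64(0.08884581405606914))
(np.float64(15.239587509237717), np.float64(0.09930380658613308)) (np.float64(-74.65368950175674), np.float64(0.08870009002385665)) [ 0.5462 -0.1513  0.05  ]
0.055 (np.float64(15.507316604864926), np.float64(0.03399652032951336)) (np.float64(-74.24336525862094), np.float64(0.03457643551278814))
```

```bash
python3 -m pendant '{"xyz":[[0.008,0.02,-0.02],[0.008,0.02,-0.03],[0,0.003,-0.03],[0,0,-0.03],[0,0,0]],"turn":[0.025,0.025,0,0,0]}' 1 40
python3 - <<'E'
from h import *
im,T=look('wrist',["driver_grip"])
print(T); cv2.imwrite('pics/w5.png',im[:,:,::-1])
print(w2pix('wrist',[.5466,-.1515,.111]))
E
```

```text
time_s: 9.5
tool_pos: [0.549, -0.1371, 0.1574]
tool_rot: [42.8, 87.5, -30.6]
force: [0.0, 0.6, 0.4]
grip_width: 0.0868
wrist driver_grip 0.74 [ 0.5414 -0.1526  0.0834] [236.9901 211.5732]
wrist driver_grip 0.7 [ 0.431  -0.1874  0.0824] [110.9926 213.0818]
wrist driver_grip 0.68 [ 0.7449 -0.0308  0.0218] [436.9507 140.3042]
wrist driver_grip 0.66 [ 0.5497 -0.2661  0.081 ] [216.0511 311.1592]
[[ 0.0373  0.9582  0.2836  0.549 ]
 [-0.0221  0.2845 -0.9584 -0.1371]
 [-0.9991  0.0295  0.0318  0.1574]
 [ 0.      0.      0.      1.    ]]
[240.4566 221.7174]
```

View pics/w5.png

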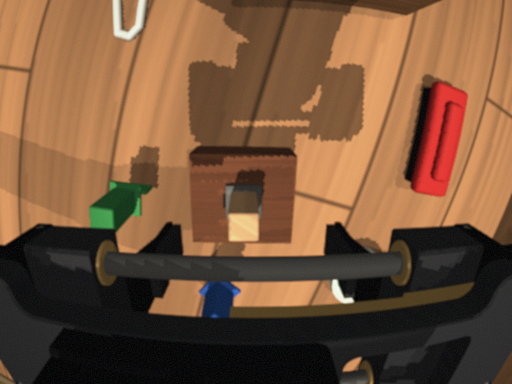

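```bash
python3 - <<'E'
from h import *
T=Ttool()
print(onz('wrist',(243,229),.111,T)); print(T[:3,3]-.0187*T[:3,0])
E
python3 -m pendant '{"xyz":[[0,-0.008,-0.02],[0,-0.006,-0.02],[0,-0.002,-0.02],[0,0,-0.01],[0,0,0]],"turn":[-0.01,-0.01,0,0,0]}' 1 40
python3 - <<'E'
from h import *
T=Ttool()
print(T,T[:3,3]-.0187*T[:3,0])
im,T=look('side',["driver_grip"]);cv2.imwrite('pics/d5.png',cv2.resize(im[90:240,200:400,::-1],None,fx=3.5,fy=3.5))
E
```

```text
[ 0.5501 -0.1569  0.111 ]
[ 0.5504 -0.1376  0.1791]
time_s: 10.22
tool_pos: [0.5536, -0.1577, 0.0908]
tool_rot: [44.7, 86.7, -30.2]
force: [0.2, 0.7, 0.6]
grip_width: 0.087
[[ 0.0492  0.9646  0.259   0.5536]
 [-0.0286  0.2605 -0.965  -0.1577]
 [-0.9984  0.0401  0.0404  0.0908]
 [ 0.      0.      0.      1.    ]] [ 0.5527 -0.1572  0.1095]
side driver_grip 0.84 [ 0.4328 -0.1855  0.0742] [327.6887 177.0297]
side driver_grip 0.76 [ 0.5465 -0.1488  0.0804] [281.2785 165.6618]
side driver_grip 0.53 [ 0.5507 -0.2649  0.0772] [302.2329 145.196 ]
```

View pics/d5.png

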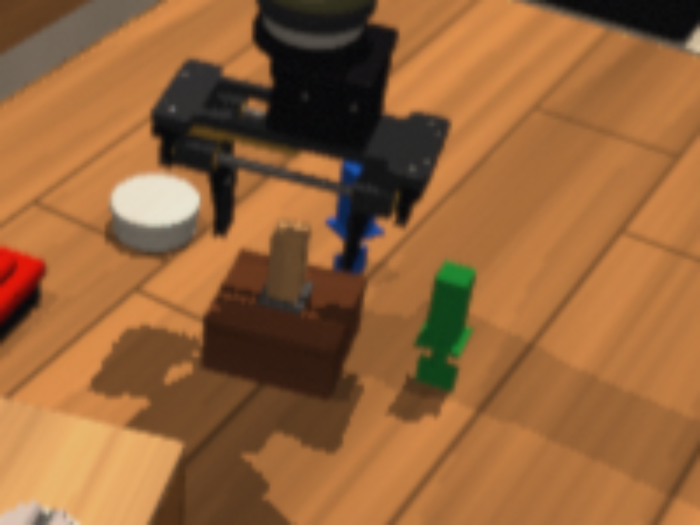

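```bash
cat > t.py <<'E'
from h import *
o=st();T=Ttool(o);print(o['time_s'],'tcp',T[:3,3],'x',T[:3,0]*1000,'yaw',np.degrees(np.arctan2(T[1,1],T[0,1])),'grip',T[:3,3]-.0187*T[:3,0],'q',o['qpos'],'w',o['grip_width'],'F',o['force'],o['wrist_torque'])
E
python3 t.py
python3 -m pendant '{"xyz":[[0,0,0],[0,0,0],[0,0,0],[0,0,0]],"turn":[0,0,0,0]}' >/dev/null; python3 t.py
python3 -m pendant '{"xyz":[[0,0,0.03],[0,0,0.03],[0,0,0]],"turn":[0,0,0]}' >/dev/null; python3 t.py
python3 -m pendant '{"xyz":[[0,0,-0.01],[0,0,-0.01],[0,0,0]],"turn":[0,0,0]}' >/dev/null; python3 t.py
```

```text
10.325 tcp [ 0.5543 -0.1577  0.0919] x [  50.8979  -29.1835 -998.2774] yaw 15.13081133262883 grip [ 0.5534 -0.1572  0.1106] q [ 36.3204  14.8413 -26.8695 104.8563   9.0728  58.9664  21.0031] w 0.08724070280540838 F [0.2132 0.8289 0.2996] [ 0.0494 -0.0482 -0.0021]
10.825 tcp [ 0.5558 -0.1578  0.0941] x [  54.512   -30.5209 -998.0465] yaw 15.159338274046927 grip [ 0.5548 -0.1572  0.1128] q [ 36.3067  14.7145 -26.894  104.737    9.0595  58.9834  21.0092] w 0.08682093885087061 F [-1.1589  0.2831  0.7839] [ 0.0015 -0.0643  0.0527]
11.2 tcp [ 0.5553 -0.1575  0.1552] x [  53.5372  -30.0596 -998.1133] yaw 15.17474127094519 grip [ 0.5543 -0.157   0.1739] q [ 37.0922  11.2662 -27.3762 101.0911   6.915   65.6892  22.7649] w 0.08681021870745279 F [-0.4043  0.0826 -0.1529] [0.0877 0.0074 0.0216]
11.575 tcp [ 0.5531 -0.1571  0.1304] x [  48.4873  -28.4442 -998.4187] yaw 15.171379000882357 grip [ 0.5522 -0.1566  0.149 ] q [ 36.8585  12.5108 -27.2404 102.7193   7.613   63.2796  22.1926] w 0.08689572158331318 F [ 0.5444 -0.1803  0.0535] [ 0.0215 -0.0308 -0.0326]
```

```bash
python3 -m pendant '{"xyz":[[-0.002,0.002,-0.01],[-0.002,0.002,-0.01],[-0.002,0.001,-0.01],[0,0,-0.01]],"turn":[0,0,0,0]}' >/dev/null; python3 t.py
python3 - <<'E'
from h import *
im,T=look('wrist',["driver_grip"],k=2)
cv2.imwrite('pics/w6.png',im[:,:,::-1])
E
```

```text
12.075 tcp [ 0.5462 -0.1514  0.0869] x [  47.4093  -27.8162 -998.4882] yaw 15.181248963392445 grip [ 0.5453 -0.1509  0.1056] q [ 36.3041  14.2339 -27.1256 106.2127   8.8527  58.3955  20.7306] w 0.08679831315225205 F [ 0.5968 -0.0784 -0.8808] [ 0.0541 -0.0884  0.0411]
wrist driver_grip 0.83 [ 0.4331 -0.185   0.0803] [ 81.3701 233.9693]
wrist driver_grip 0.72 [ 0.5451 -0.1531  0.0867] [250.7526 238.5558]
```

View pics/w6.png

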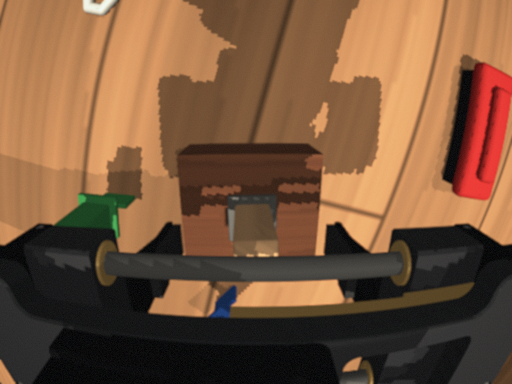

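```bash
python3 -m pendant '{"xyz":[[0.001,0,-0.01],[0,-0.001,-0.009],[0,0,-0.002]],"turn":[0,0,0]}' >/dev/null; python3 t.py
```

```text
12.55 tcp [ 0.5472 -0.1527  0.0642] x [  46.4957  -27.3632 -998.5436] yaw 15.162045351350644 grip [ 0.5463 -0.1522  0.0829] q [ 35.9459  15.9682 -26.7924 107.1086   9.8942  56.034   19.9947] w 0.08713036617025396 F [ 0.0671 -0.1297 -0.2861] [ 0.0611 -0.0314  0.0183]
```

```bash
python3 -m pendant '{"xyz":[[0,0,0],[0,0,0],[0,0,0],[0,0,0],[0,0,0],[0,0,0],[0,0,0]],"turn":[0,0,0,0,0,0,0]}' 0 50 >/dev/null; python3 t.py
```

```text
13.425 tcp [ 0.5478 -0.1529  0.0651] x [  47.9845  -27.9618 -998.4566] yaw 15.162273781692914 grip [ 0.5469 -0.1524  0.0838] q [ 35.9491  15.9238 -26.8012 107.0522   9.8953  56.041   19.9941] w 0.025119202799359495 F [-0.8351  0.0099  1.2629] [-0.1447  0.5342 -0.007 ]
```

```bash
python3 -m pendant '{"xyz":[[0,0,0.015],[0,0,0.02],[0,0,0.03],[0,0,0.03],[0,0,0.03],[0,0,0.025],[0,0,0.01],[0,0,0]],"turn":[0,0,0,0,0,0,0,0]}' 0 50 >/dev/null; python3 t.py
python3 - <<'E'
from h import *
im,T=look('wrist',["driver_grip","driver_tip","block_slot"],k=2);cv2.imwrite('pics/w7.png',im[:,:,::-1])
a,T=look('scene',["driver_grip","driver_tip","block_slot"],k=2)
b,T=look('side',["driver_grip","driver_tip","block_slot"],k=2)
cv2.imwrite('pics/sd7.png',np.hstack([cv2.resize(a[150:300,150:300],(400,400)),cv2.resize(b[70:230,220:380],(400,400))])[:,:,::-1])
E
```

```text
14.425 tcp [ 0.547  -0.1516  0.2348] x [  50.081   -27.9619 -998.3537] yaw 15.245679075594515 grip [ 0.5461 -0.1511  0.2535] q [ 37.796    7.1157 -27.7539  96.1184   4.5346  74.505   24.4178] w 0.023752728907195077 F [ 0.2757 -0.1288 -0.9622] [-0.0162  0.0263  0.0109]
wrist driver_grip 0.85 [ 0.5415 -0.1523  0.2528] [244.6018 250.5254]
wrist driver_grip 0.71 [ 0.4331 -0.1885  0.0799] [142.3458 179.2303]
wrist driver_tip 0.94 [ 0.4313 -0.1863  0.0022] [158.8109 162.115 ]
wrist driver_tip 0.93 [ 0.5514 -0.1527  0.1789] [255.5294 206.685 ]
wrist block_slot 0.65 [ 0.5461 -0.1543  0.0501] [245.6797 168.0813]
scene driver_grip 0.76 [ 0.5442 -0.1516  0.2502] [203.904  205.6512]
scene driver_grip 0.76 [ 0.5498 -0.2645  0.0763] [188.4938 298.9587]
scene driver_tip 0.78 [ 0.5491 -0.152   0.1737] [210.7237 227.832 ]
scene driver_tip 0.69 [ 0.4307 -0.1837 -0.001 ] [164.8692 255.7075]
scene block_slot 0.66 [ 0.5452 -0.1526  0.047 ] [214.7144 255.0057]
side driver_grip 0.87 [ 0.545  -0.1543  0.2492] [288.3963 105.2719]
side driver_grip 0.8 [ 0.4333 -0.1852  0.0747] [327.5124 176.8635]
side driver_tip 0.83 [ 0.5473 -0.1482  0.1719] [283.5331 135.2089]
side driver_tip 0.76 [ 0.5511 -0.2646 -0.0022] [299.1327 168.0303]
side block_slot 0.84 [ 0.548  -0.1491  0.0467] [279.9382 175.6545]
```

View pics/w7.png

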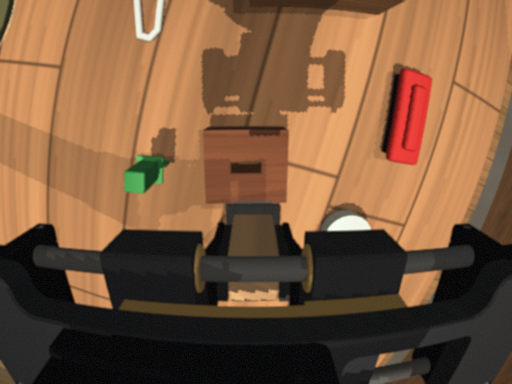

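View pics/sd7.png

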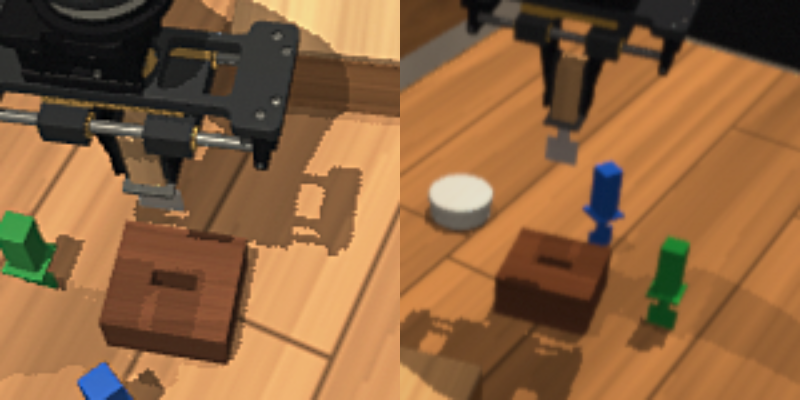

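```bash
python3 -m pendant '{"xyz":[[0,0.025,0],[-0.003,0.037,0],[-0.004,0.037,0],[-0.004,0.037,0],[-0.004,0.037,0],[-0.004,0.037,0],[-0.004,0.037,0],[-0.004,0.037,0],[-0.004,0.025,0],[0,0.01,0]],"turn":[0.1,0.16,0.16,0.16,0.16,0.16,0.16,0.16,0.16,0.1]}' 0 50 >/dev/null; python3 t.py
python3 -m pendant '{"xyz":[[0,0,0],[0,0,0]],"turn":[0,0]}' >/dev/null; python3 t.py
```

```text
16.275 tcp [0.5133 0.176  0.2347] x [  33.6192   48.1073 -998.2762] yaw 102.69900582537021 grip [0.5127 0.1751 0.2534] q [ 23.3798   5.9389 -46.3389  98.4427   2.5856  74.6165  79.327 ] w 0.023351428320162716 F [-0.032   0.1912 -1.5538] [ 0.0408 -0.0909  0.0096]
16.525 tcp [0.5132 0.1763 0.2348] x [  33.6061   47.9899 -998.2823] yaw 102.62056650303472 grip [0.5126 0.1754 0.2534] q [ 23.3276   5.938  -46.3256  98.4408   2.592   74.6202  79.2082] w 0.023631640157500123 F [-0.0085 -0.289  -1.1866] [ 0.0595 -0.1409  0.0665]
```

Run:
```python
from h import *
N=["driver_tip","cam_slot"]
im,T=look('wrist',N,k=2);cv2.imwrite('pics/w8.png',im[:,:,::-1])
a,_=look('scene',N,k=2)
b,_=look('side',N,k=2)
print('pred tip',T[:3,3]+.0593*T[:3,0])
cv2.imwrite('pics/sd8.png',np.hstack([cv2.resize(a[50:170,200:320],(400,400),interpolation=2),cv2.resize(b[140:280,140:280],(400,400),interpolation=2)])[:,:,::-1])
```

```text
wrist driver_tip 0.68 [ 0.43   -0.1884  0.002 ] [27.6876 66.1029]
wrist driver_tip 0.63 [0.5129 0.1749 0.1802] [250.4821 205.7694]
wrist cam_slot 0.57 [0.5152 0.166  0.096 ] [239.1165 177.1361]
scene driver_tip 0.62 [ 0.4302 -0.1821 -0.0011] [165.0572 255.0195]
scene driver_tip 0.61 [0.5117 0.175  0.1752] [263.9965 103.5298]
scene cam_slot 0.66 [0.5145 0.1721 0.0954] [264.0023 128.6052]
side driver_tip 0.8 [ 0.4292 -0.1845  0.0007] [324.4828 199.4996]
side driver_tip 0.66 [0.5104 0.1808 0.1752] [205.4918 221.2352]
side cam_slot 0.63 [0.5113 0.1729 0.0913] [210.4641 248.3444]
side cam_slot 0.34 [0.5103 0.1782 0.1739] [206.5325 220.9196]
pred tip [0.5152 0.1791 0.1756]
```

View pics/w8.png

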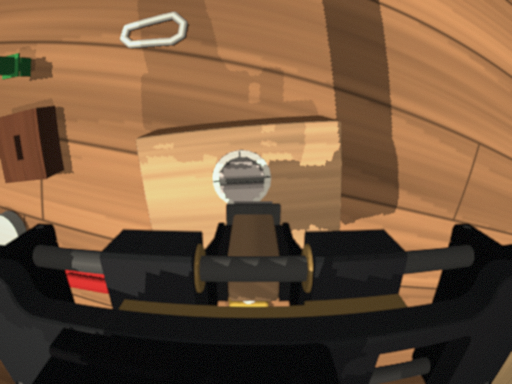

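View pics/sd8.png

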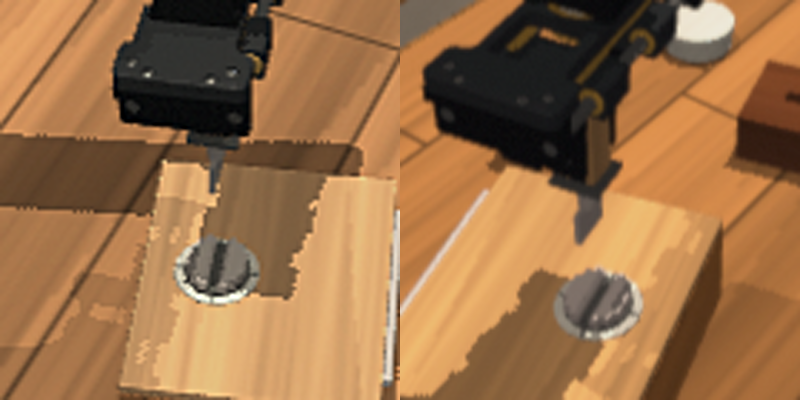

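```bash
cat >> h.py <<'E'
def tri(uvs):
    A=np.zeros((3,3));b=np.zeros(3);rs=[]
    for cam,uv in uvs:
        o,d=ray(cam,uv);d=d/np.linalg.norm(d);P=np.eye(3)-np.outer(d,d);A+=P;b+=P@o;rs.append((o,P))
    x=np.linalg.solve(A,b);return x,[np.linalg.norm(P@(x-o)) for o,P in rs]
E
python3 - <<'E'
from h import *
print('tip',tri([('scene',(263.9,107)),('side',(204.8,225))]))
print('slot',tri([('scene',(265.1,129.5)),('side',(210,243.9))]))
T=Ttool();p=T[:3,3]+.0593*T[:3,0]
for c in ['scene','side','wrist']: print(c,w2pix(c,p),w2pix(c,[.517,.17,.1135]),w2pix(c,[.517,.17,.1045]))
E
```

```text
tip (array([0.5123, 0.1787, 0.1618]), [np.float64(0.0020770784053641806), np.float64(0.002077078405364143)])
slot (array([0.5174, 0.1686, 0.0967]), [np.float64(0.0013438011745012667), np.float64(0.0013438011745012276)])
scene [266.2157 102.4857] [264.755 124.42 ] [264.6868 126.979 ]
side [203.9157 219.5446] [208.5325 238.6655] [208.8002 241.7281]
wrist [254.9455 207.321 ] [242.1671 184.3424] [242.1255 181.7784]
```

```bash
python3 -m pendant '{"xyz":[[0.002,-0.005,-0.01],[0.001,-0.003,-0.012],[0,-0.001,-0.012],[0,0,-0.012],[0,0,-0.005],[0,0,0]],"turn":[0.015,0.015,0,0,0,0]}' 0 50 >/dev/null; python3 t.py
python3 - <<'E'
from h import *
N=["driver_tip","cam_slot"]
im,T=look('wrist',N,k=2);
a,_=look('scene',N,k=2)
b,_=look('side',N,k=2)
print('pred tip',T[:3,3]+.0593*T[:3,0])
cv2.imwrite('pics/w9.png',cv2.resize(im[130:250,190:310,::-1],(600,600),interpolation=2))
cv2.imwrite('pics/sd9.png',np.hstack([cv2.resize(a[90:150,235:295],(400,400),interpolation=2),cv2.resize(b[200:270,170:240],(400,400),interpolation=2)])[:,:,::-1])
E
```

```text
17.725 tcp [0.5154 0.1664 0.1787] x [  29.4698   49.1592 -998.3561] yaw 104.52609796898618 grip [0.5149 0.1655 0.1974] q [ 23.3801   8.5274 -45.9482 102.8176   4.4492  68.6522  80.8426] w 0.023828617519555225 F [-1.1636  0.1091 -0.7276] [ 0.0587 -0.1165 -0.0485]
wrist driver_tip 0.89 [ 0.4284 -0.186   0.001 ] [13.524  54.3933]
wrist driver_tip 0.74 [0.5157 0.1594 0.1228] [243.1107 204.2964]
wrist cam_slot 0.79 [0.5181 0.1677 0.0959] [251.5754 198.0873]
scene driver_tip 0.86 [ 0.4335 -0.1831 -0.0006] [166.0497 255.8865]
scene driver_tip 0.45 [0.5121 0.1653 0.1196] [262.0744 123.3851]
scene cam_slot 0.7 [0.5152 0.1727 0.0936] [264.3992 129.0154]
side driver_tip 0.76 [ 0.4268 -0.184   0.0017] [325.2844 199.7021]
side driver_tip 0.73 [0.5113 0.1706 0.1155] [210.5351 239.4826]
side cam_slot 0.82 [0.51   0.1723 0.0939] [211.1265 247.6164]
pred tip [0.5172 0.1694 0.1195]
```

View pics/w9.png

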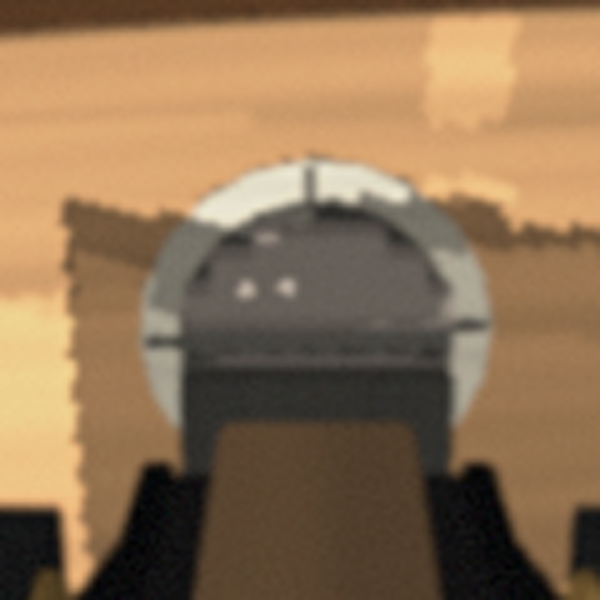

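View pics/sd9.png

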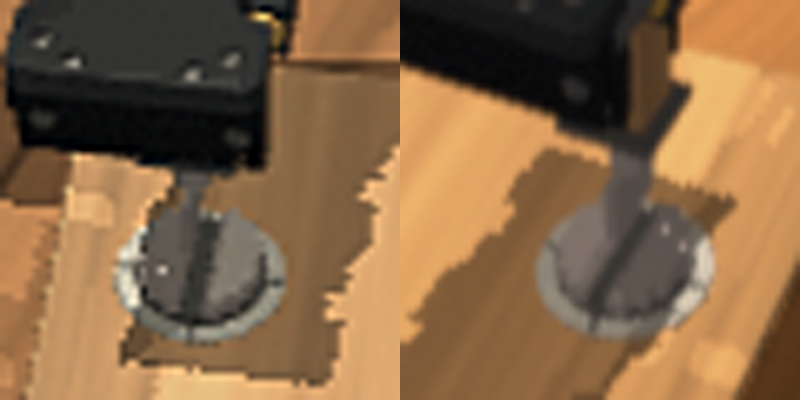

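```bash
cat > ov.py <<'E'
from h import *
import sys
def overlay(cam,im,box,scale,T,cx,cy,slotyaw,off=(0,0),tipd=.0593,cz=.1135):
    x0,y0,x1,y1=box
    c=cv2.resize(im[y0:y1,x0:x1,::-1],None,fx=scale,fy=scale,interpolation=cv2.INTER_CUBIC).copy()
    def px(p):
        u=w2pix(cam,p,T); return (int((u[0]-x0+.5)*scale),int((u[1]-y0+.5)*scale))
    s=np.array([np.cos(slotyaw),np.sin(slotyaw),0]);n=np.array([-s[1],s[0],0]);C=np.array([cx,cy,cz])
    for w in(.004,.007):
        q=[C+a*.0225*s+b*w*n for a,b in[(1,1),(1,-1),(-1,-1),(-1,1)]]
        cv2.polylines(c,[np.array([px(p) for p in q])],True,(0,255,0),1)
    q=[C+.024*np.array([np.cos(t),np.sin(t),0]) for t in np.linspace(0,6.28,40)]
    cv2.polylines(c,[np.array([px(p) for p in q])],True,(255,255,0),1)
    tl=lambda d,a,b:(T@np.array([d,a+off[0],b+off[1],1]))[:3]
    for d in(tipd,tipd-.024):
        q=[tl(d,a*.015,b*.002) for a,b in[(1,1),(1,-1),(-1,-1),(-1,1)]]
        cv2.polylines(c,[np.array([px(p) for p in q])],True,(0,0,255),1)
    for a in(1,-1): cv2.line(c,px(tl(tipd,a*.015,0)),px(tl(tipd-.024,a*.015,0)),(0,0,255),1)
    return c
E
python3 - <<'E'
from ov import *
T=Ttool()
a=read_camera('scene');b=read_camera('side');w=read_camera('wrist')
y=np.radians(104.3)
A=overlay('scene',a,(235,90,295,150),6.6,T,.517,.170,y);B=overlay('side',b,(175,205,235,265),6.6,T,.517,.170,y)
cv2.imwrite('pics/o1.png',np.hstack([A,B]))
cv2.imwrite('pics/o1w.png',overlay('wrist',w,(200,150,300,240),6,T,.517,.170,y))
E
```

```text
(no output)
```

View pics/o1.png

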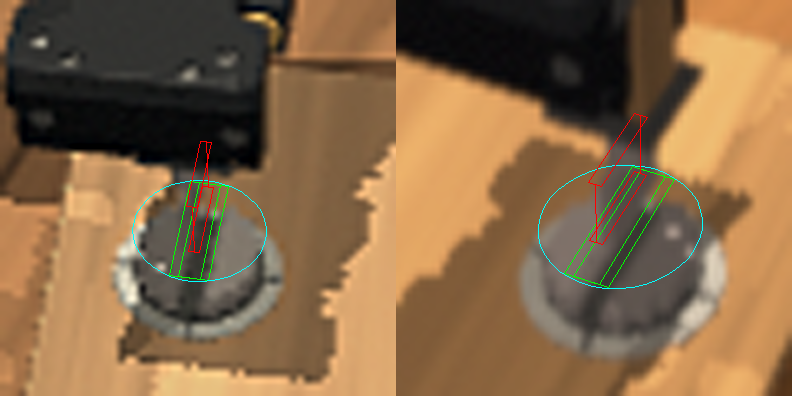

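View pics/o1w.png

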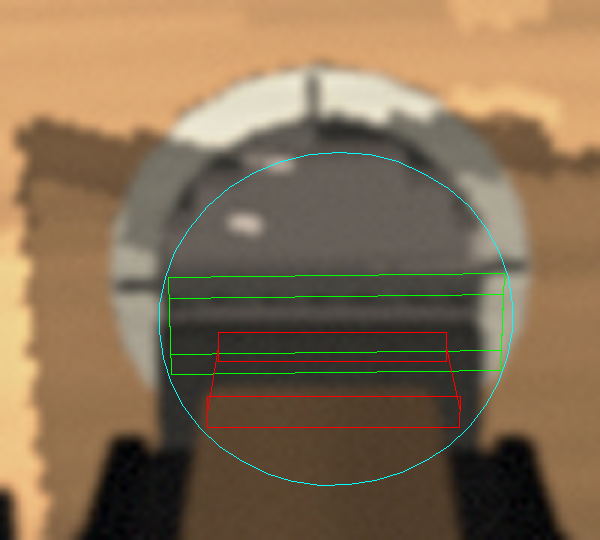

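Run:
```python
from ov import *
def draw(cam,f,box,sc,cx,cy):
    im=cv2.imread(f); x0,y0,x1,y1=box
    c=cv2.resize(im[y0:y1,x0:x1],None,fx=sc,fy=sc,interpolation=cv2.INTER_CUBIC)
    def px(p): u=w2pix(cam,p); return (int((u[0]-x0+.5)*sc),int((u[1]-y0+.5)*sc))
    for z,r,col in[(.1135,.024,(255,255,0)),(.1035,.024,(0,255,0)),(.09,.024,(0,0,255)),(.09,.030,(255,0,255))]:
        q=[np.array([cx+r*np.cos(t),cy+r*np.sin(t),z]) for t in np.linspace(0,6.28,40)]
        cv2.polylines(c,[np.array([px(p) for p in q])],True,col,1)
    X=np.array([np.cos(.294),np.sin(.294),0]);Y=np.array([-X[1],X[0],0]);H=np.array([cx,cy,.09])+.125*X
    q=[H+.11*Y,H-.11*Y,H-.18*X-.11*Y,H-.18*X+.11*Y]
    cv2.polylines(c,[np.array([px(p) for p in q])],True,(255,0,0),1)
    return c
A=draw('scene','pics/s3.png',(225,80,335,190),3.6,.517,.170);B=draw('side','pics/d3.png',(120,190,260,330),2.83,.517,.170)
cv2.imwrite('pics/o2.png',np.hstack([A,cv2.resize(B,(A.shape[1],A.shape[0]))]))
A=draw('scene','pics/s3.png',(240,105,290,155),8,.517,.170);B=draw('side','pics/d3.png',(180,220,230,270),8,.517,.170)
cv2.imwrite('pics/o3.png',np.hstack([A,B]))
```

```text
(no output)
```

View pics/o2.png

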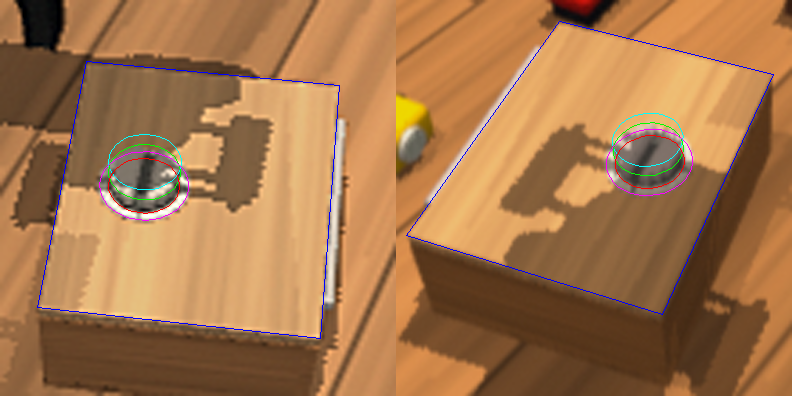

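View pics/o3.png

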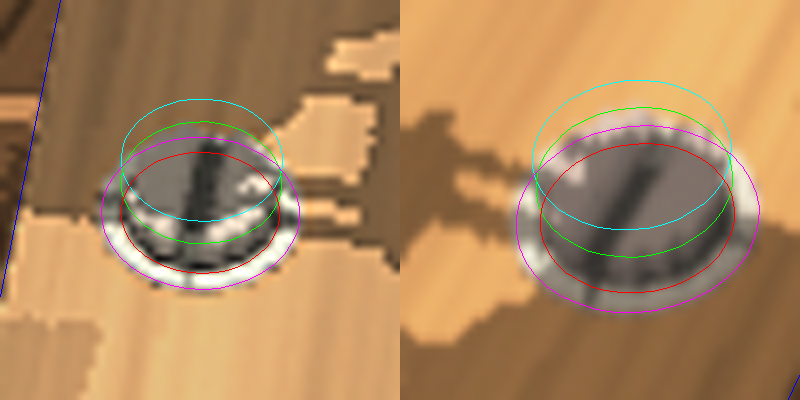

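```bash
python3 -m pendant '{"xyz":[[0,0,0.02],[0,0,0.02],[0,0,0.01],[0,0,0]],"turn":[0,0,0,0]}' >/dev/null; python3 t.py
cat >> ov.py <<'E'
def keyov(cam,im,box,sc,T,off=(0,0),gd=-.0187):
    x0,y0,x1,y1=box
    c=cv2.resize(im[y0:y1,x0:x1,::-1],None,fx=sc,fy=sc,interpolation=cv2.INTER_CUBIC).copy()
    def px(p): u=w2pix(cam,p,T); return (int((u[0]-x0+.5)*sc),int((u[1]-y0+.5)*sc))
    tl=lambda d,a,b:(T@np.array([d+gd,a+off[0],b+off[1],1]))[:3]
    for d,hx,hy,col in[(-.028,.012,.012,(0,255,255)),(.028,.012,.012,(0,255,255)),(.028,.017,.017,(255,0,255)),(.033,.017,.017,(255,0,255)),(.054,.015,.002,(0,0,255)),(.078,.015,.002,(0,0,255))]:
        q=[tl(d,a*hx,b*hy) for a,b in[(1,1),(1,-1),(-1,-1),(-1,1)]]
        cv2.polylines(c,[np.array([px(p) for p in q])],True,col,1)
    return c
E
python3 - <<'E'
from ov import *
T=Ttool()
a=read_camera('scene');b=read_camera('side');w=read_camera('wrist')
cv2.imwrite('pics/s10.png',a[:,:,::-1]);cv2.imwrite('pics/d10.png',b[:,:,::-1]);cv2.imwrite('pics/w10.png',w[:,:,::-1]);np.save('T10.npy',T)
cv2.imwrite('pics/o4.png',np.hstack([keyov('scene',a,(235,70,295,130),6.6,T),keyov('side',b,(175,175,235,235),6.6,T)]))
cv2.imwrite('pics/o4w.png',keyov('wrist',w,(190,160,310,320),3.7,T))
E
```

```text
18.825 tcp [0.5153 0.1662 0.2301] x [  29.3331   48.9041 -998.3727] yaw 104.51006941158232 grip [0.5147 0.1653 0.2488] q [ 24.1867   6.1476 -46.0422  98.7853   2.5276  74.353   82.2464] w 0.02418839330385613 F [ 0.12    0.2091 -1.1462] [ 0.0771 -0.0913  0.0335]
```

View pics/o4.png

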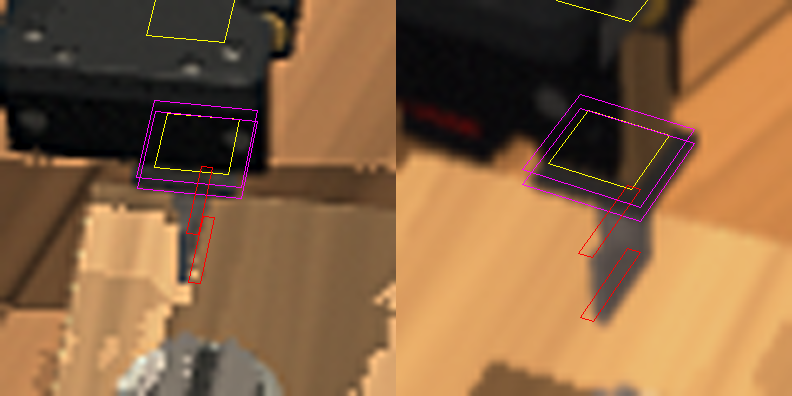

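View pics/o4w.png

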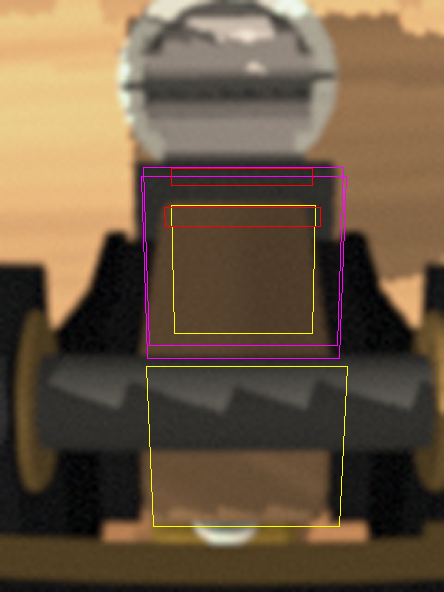

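Lid and head overlays fit at (0.517,0.170). The key hangs vertical in the grip, so its tip sits about 3 mm toward −x. I'll correct for that and lower.

```bash
python3 -m pendant '{"xyz":[[0.002,0.001,-0.012],[0.001,0.0005,-0.012],[0,0,-0.012],[0,0,-0.012],[0,0,-0.01],[0,0,0]],"turn":[0,0,0,0,0,0]}' >/dev/null; python3 t.py
python3 - <<'E'
from ov import *
T=Ttool()
a=read_camera('scene');b=read_camera('side')
y=np.radians(104.3)
A=overlay('scene',a,(235,90,295,150),6.6,T,.517,.170,y,off=(0,-.0031),cz=.1035);B=overlay('side',b,(175,205,235,265),6.6,T,.517,.170,y,off=(0,-.0031),cz=.1035)
cv2.imwrite('pics/o5.png',np.hstack([A,B]))
E
```

```text
19.725 tcp [0.5158 0.1668 0.1636] x [  21.5295   48.1233 -998.6093] yaw 104.51072268356378 grip [0.5154 0.1659 0.1822] q [ 22.9139   9.8844 -45.89   103.4626   5.4137  67.5073  80.0798] w 0.023717975112448702 F [ 0.6385 -0.2172 -1.278 ] [ 0.0039 -0.0947  0.0109]
```

View pics/o5.png

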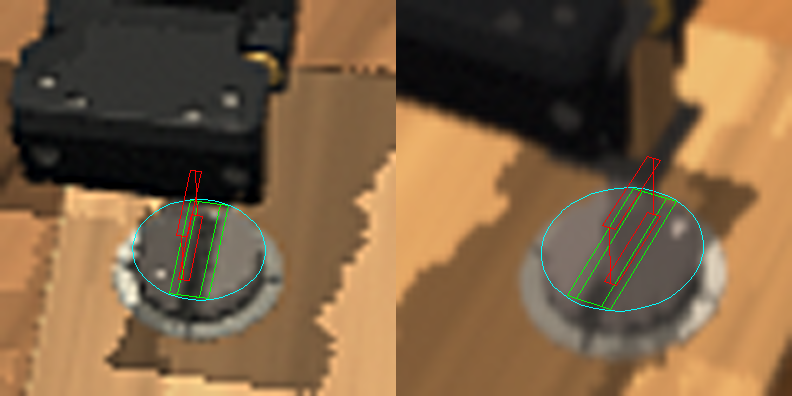

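```bash
python3 -m pendant '{"xyz":[[0.003,0.001,0.002],[0,0,-0.004],[0,0,-0.004]],"turn":[0,0,0]}' >/dev/null; python3 t.py
python3 -m pendant '{"xyz":[[0,0,-0.004],[0,0,-0.004]],"turn":[0,0]}' >/dev/null; python3 t.py
python3 - <<'E'
from ov import *
T=Ttool()
a=read_camera('scene');b=read_camera('side')
y=np.radians(104.3)
A=overlay('scene',a,(235,90,295,150),6.6,T,.517,.170,y,off=(0,-.0031),cz=.1035);B=overlay('side',b,(175,205,235,265),6.6,T,.517,.170,y,off=(0,-.0031),cz=.1035)
cv2.imwrite('pics/o6.png',np.hstack([A,B]))
E
```

```text
20.2 tcp [0.521  0.1686 0.1601] x [  26.7466   48.8724 -998.4468] yaw 104.50762770102587 grip [0.5205 0.1677 0.1788] q [ 22.5354  10.6179 -45.8178 103.2435   6.0862  66.9195  79.5703] w 0.02413903186070737 F [-0.2652 -0.222  -0.6775] [ 0.0709 -0.059  -0.0379]
20.45 tcp [0.5214 0.1687 0.1538] x [  27.57     48.1737 -998.4584] yaw 104.49395062837064 grip [0.5209 0.1678 0.1725] q [ 22.3543  11.0195 -45.7668 103.645    6.4881  66.2123  79.2497] w 0.023757415938836384 F [-7.6553 -2.458  28.5632] [-0.7464  2.1182  0.0428]
```

View pics/o6.png

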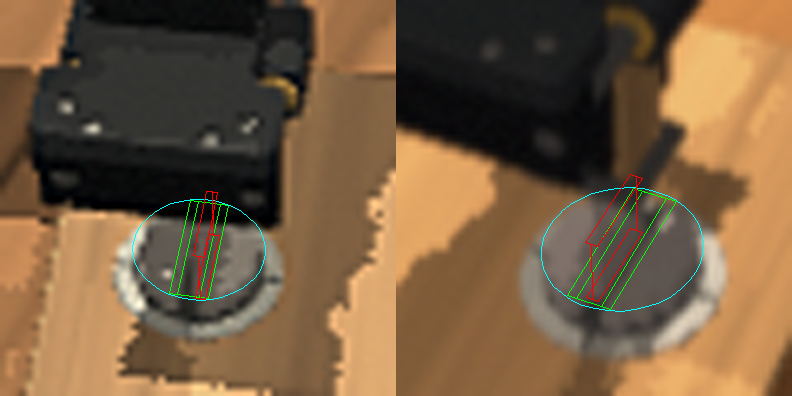

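```bash
python3 -m pendant '{"xyz":[[-0.002,-0.0005,0.001],[0,0,0]],"turn":[0,0]}' >/dev/null; python3 t.py
python3 - <<'E'
from ov import *
T=Ttool()
w=read_camera('wrist');a,_=look('scene',['driver_tip','cam_slot'],k=2);b,_=look('side',['driver_tip','driver_grip'],k=2)
for r in pinpoint('wrist','driver_tip')[:2]: print(c2w('wrist',r['at'],T),r['score'])
w0=cv2.imread('pics/w10.png')[:,:,::-1]
f=lambda i:cv2.resize(i[150:320,190:310,::-1],None,fx=3.3,fy=3.3,interpolation=2)
cv2.imwrite('pics/o7.png',np.hstack([f(w0),f(w)]))
E
```

```text
20.8 tcp [0.5194 0.1683 0.1554] x [  28.3162   47.6569 -998.4623] yaw 104.5164255697026 grip [0.5188 0.1674 0.1741] q [ 22.5138  10.5922 -45.8248 103.8304   6.2052  66.3013  79.4478] w 0.023555486335554324 F [-0.2982  0.0696 -0.202 ] [ 0.0402 -0.0782  0.0527]
scene driver_tip 0.72 [ 0.4315 -0.1843  0.0012] [164.8197 255.677 ]
scene driver_tip 0.55 [0.518  0.1709 0.0952] [265.135  129.4331]
scene cam_slot 0.81 [0.5137 0.1737 0.094 ] [263.9814 128.4231]
side driver_tip 0.92 [ 0.429  -0.183   0.0006] [324.282  199.8874]
side driver_tip 0.6 [ 0.5506 -0.2624 -0.0047] [298.8162 169.177 ]
side driver_grip 0.93 [ 0.551  -0.2678  0.0768] [302.6741 144.7855]
side driver_grip 0.88 [ 0.4331 -0.1882  0.0733] [328.0537 176.7125]
[0.5175 0.1649 0.0992] 0.73
[ 0.4322 -0.1871  0.0007] 0.51
```

View pics/o7.png

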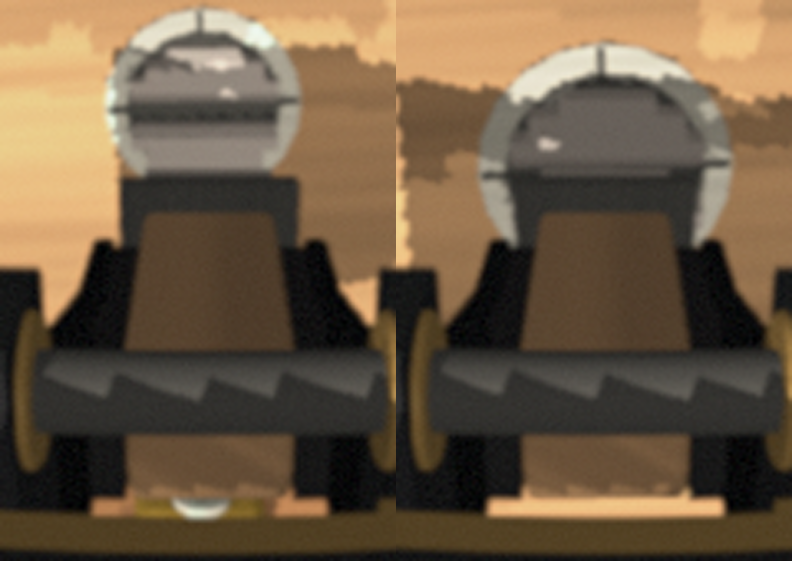

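```bash
python3 -m pendant '{"xyz":[[-0.001,0,-0.002],[-0.0005,0,-0.001],[-0.0005,0,-0.001],[-0.0005,0,-0.001]],"turn":[0,-0.06,-0.12,-0.15]}' >/dev/null; python3 t.py
python3 -m pendant '{"xyz":[[-0.0005,0,-0.001],[-0.0005,0,-0.001],[-0.0005,0,-0.001]],"turn":[-0.15,-0.15,-0.15]}' >/dev/null; python3 t.py
```

```text
21.7 tcp [0.5193 0.1682 0.1543] x [  47.5373   33.4367 -998.3097] yaw 85.05580757731181 grip [0.5185 0.1675 0.173 ] q [ 20.2625   9.5128 -43.7831 104.6533   6.4558  65.3109  59.5325] w 0.023717608692139066 F [-3.6525 -0.6222  5.9679] [-0.4048  0.5857  0.1372]
22.075 tcp [0.5178 0.1682 0.1544] x [  58.1961    6.3691 -998.2849] yaw 58.47472363445139 grip [0.5167 0.168  0.173 ] q [ 16.946    8.8136 -41.2981 105.0013   7.5074  65.3233  31.6169] w 0.023832729987983865 F [-2.9819 -0.6027  6.2421] [-0.123   0.565   0.1499]
```

```bash
python3 -m pendant '{"xyz":[[-0.0005,0,-0.001],[-0.0005,0,-0.001],[-0.0005,0,-0.001],[-0.0005,0,-0.001],[0,0,-0.001]],"turn":[-0.15,-0.15,-0.15,-0.15,-0.12]}' >/dev/null; python3 t.py
python3 -m pendant '{"xyz":[[0,0,-0.001],[0,0,-0.001]],"turn":[-0.08,-0.08]}' >/dev/null; python3 t.py
```

```text
22.7 tcp [0.516  0.1693 0.1543] x [  49.8849  -37.3745 -998.0554] yaw 15.981924924316894 grip [0.5151 0.17   0.173 ] q [ 11.6183   9.299  -37.646  104.1957   9.5979  67.0398 -13.297 ] w 0.02359980684067051 F [-1.8972 -0.9661  6.2607] [-0.2253  0.7277  0.0971]
22.95 tcp [0.5158 0.1697 0.1543] x [  43.472   -46.1374 -997.9887] yaw 6.55531982123357 grip [0.515  0.1706 0.173 ] q [ 10.4424   9.6397 -36.8126 103.7871   9.9816  67.6825 -23.1607] w 0.02376989110827616 F [-2.2749 -1.5109  5.9258] [-0.2097  0.6107  0.2712]
```

```bash
python3 -m pendant '{"xyz":[[0,0,-0.001],[0,0,-0.001]],"turn":[-0.06,-0.06]}' >/dev/null; python3 t.py
python3 -m pendant '{"xyz":[[0,0,-0.001],[0,0,-0.001]],"turn":[-0.06,-0.06]}' >/dev/null; python3 t.py
```

```text
23.2 tcp [0.5157 0.1701 0.1543] x [  38.751   -53.6245 -997.809 ] yaw -0.15987580942669205 grip [0.515  0.1711 0.173 ] q [  9.5484   9.9229 -36.2177 103.4616  10.3306  68.189  -30.2667] w 0.023976636775084315 F [-1.9375 -0.1594  6.0007] [-0.2915  0.5082  1.5486]
23.45 tcp [0.5157 0.1715 0.1544] x [  34.594   -60.4369 -997.5724] yaw -6.534148392256844 grip [0.515  0.1726 0.173 ] q [  8.6186  10.2295 -35.6761 103.1104  10.6707  68.6672 -37.1146] w 0.024765114288002356 F [-1.5534 -2.2691  5.6268] [-0.3323  0.4403  1.773 ]
```

```bash
python3 -m pendant '{"xyz":[[0,0,0],[0,0,0]],"turn":[0.1,0.08]}' >/dev/null; python3 t.py
python3 -m pendant '{"xyz":[[0,0,0.008],[0,0,0.015],[0,0,0.02],[0,0,0.025],[0,0,0.01],[0,0,0]],"turn":[0,0,0,0,0,0]}' >/dev/null; python3 t.py
python3 - <<'E'
from ov import *
T=Ttool()
w=read_camera('wrist');a=read_camera('scene');b=read_camera('side')
cv2.imwrite('pics/w11.png',w[:,:,::-1])
cv2.imwrite('pics/o8.png',np.hstack([keyov('scene',a,(225,65,305,145),5,T,off=(0,-.0015)),keyov('side',b,(165,170,245,250),5,T,off=(0,-.0015))]))
E
```

```text
23.7 tcp [0.5153 0.1716 0.1545] x [  45.2431  -54.8881 -997.467 ] yaw 4.299280219160965 grip [0.5145 0.1727 0.1732] q [  9.7672   9.7302 -36.7165 103.6923  10.5573  67.8977 -26.2072] w 0.024881887444249618 F [-1.1599 -0.369   0.7778] [-0.1262  0.1157 -0.0346]
24.45 tcp [0.5155 0.1724 0.2383] x [  46.937   -53.3794 -997.4706] yaw 3.9636412941954884 grip [0.5146 0.1734 0.2569] q [ 10.6538   6.0705 -36.8492  97.3126   7.7719  76.8577 -23.8189] w 0.024346256971100537 F [-0.4631 -0.023  -2.2852] [ 0.0571 -0.0062  0.0036]
```

View pics/w11.png

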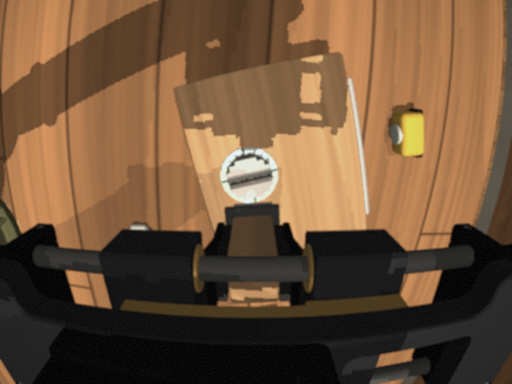

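View pics/o8.png

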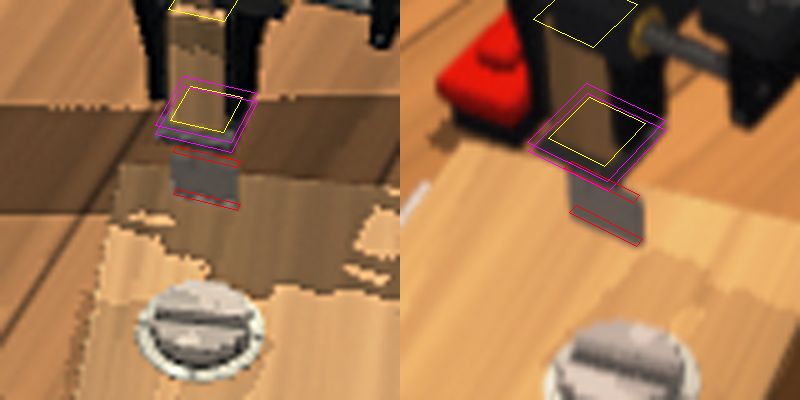

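Run:
```python
from h import *
a=cv2.imread('pics/w11.png'); cv2.imwrite('pics/w11c.png',cv2.resize(a[140:240,200:300],None,fx=6,fy=6,interpolation=cv2.INTER_CUBIC))
```

```text
(no output)
```

View pics/w11c.png

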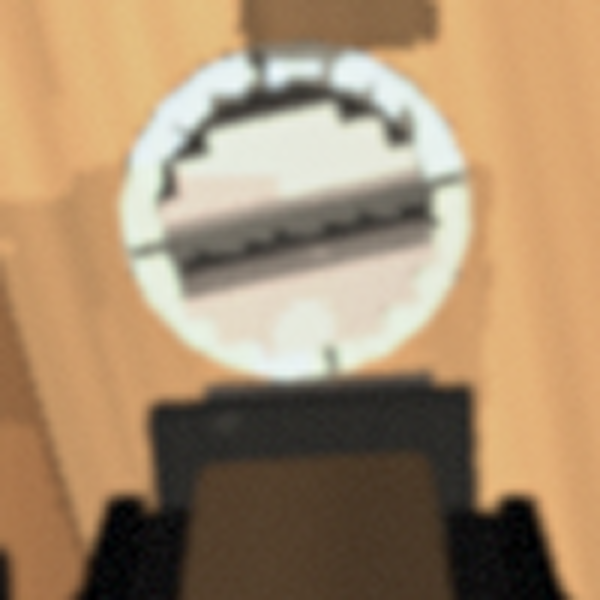

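Run:
```python
from h import *
T=Ttool()
z=(T[:3,3]+.0593*T[:3,0])[2]; print(z)
f=lambda x,y:onz('scene',(225+x/5-.5,65+y/5-.5),z)
a,b=f(172,190),f(238,207); d=b-a; print(a,b,np.linalg.norm(d),np.degrees(np.arctan2(d[1],d[0])),(a+b)/2)
f=lambda x,y:onz('side',(165+(x-400)/5-.5,170+y/5-.5),z)
b,a=f(570,210),f(642,245); d=b-a; print(a,b,np.linalg.norm(d),np.degrees(np.arctan2(d[1],d[0])),(a+b)/2)
print((T@[.0593,0,-.0015,1])[:3])
# wrist collar top edge, z=tip+.045+.005
f=lambda x,y:onz('wrist',(200+x/6-.5,140+y/6-.5),z+.05,T)
a,b=f(152,406),f(470,388); d=b-a; print(np.linalg.norm(d),np.degrees(np.arctan2(d[1],d[0])))
```

```text
0.17739238364131965
[0.5009 0.1711 0.1774] [0.532  0.1738 0.1774] 0.03122410834666904 4.873241326991242 [0.5164 0.1725 0.1774]
[0.5025 0.1692 0.1774] [0.5354 0.171  0.1774] 0.03293115163362265 3.025591318114656 [0.519  0.1701 0.1774]
[0.5171 0.1702 0.1773]
0.0322214728407746 6.555664555748674
```

Slot is parallel to the front-back ticks at wrist (228,185)–(272,172), so the cam is home. I'll take the key back to the block.

```bash
python3 -m pendant '{"xyz":[[0.003,-0.025,0],[0.004,-0.04,0],[0.004,-0.045,0],[0.004,-0.045,0],[0.004,-0.045,0],[0.004,-0.045,0],[0.003,-0.04,0],[0.002,-0.02,0],[0,-0.005,0],[0,0,0]],"turn":[0.02,0.02,0.02,0.02,0.02,0.02,0.02,0.02,0.02,0]}' 0 50 >/dev/null; python3 t.py
python3 - <<'E'
from ov import *
T=Ttool()
w=read_camera('wrist');a,_=look('scene',['driver_tip','block_slot'],k=2);b,_=look('side',['driver_tip','block_slot'],k=2)
print('tip',(T@[.0593,0,-.0015,1])[:3])
cv2.imwrite('pics/w12.png',w[:,:,::-1])
o=(0,-.0015)
cv2.imwrite('pics/o9.png',np.hstack([keyov('scene',a,(165,185,265,285),4,T,o),keyov('side',b,(235,100,335,200),4,T,o)]))
E
```

```text
25.85 tcp [ 0.5355 -0.146   0.2255] x [  35.4898  -42.2071 -998.4784] yaw 14.78424804464662 grip [ 0.5349 -0.1452  0.2441] q [ 31.1778   5.8127 -21.3235  98.2238   4.3072  73.9742  23.6459] w 0.023969776228947505 F [-0.4242  0.1121 -1.1711] [ 0.1034 -0.0205 -0.0284]
scene driver_tip 0.97 [ 0.4306 -0.1828 -0.0017] [165.1116 255.4586]
scene driver_tip 0.85 [ 0.5372 -0.1493  0.1652] [206.1911 226.4218]
scene block_slot 0.65 [ 0.5437 -0.155   0.0518] [213.3436 254.7671]
side driver_tip 0.86 [ 0.539  -0.1449  0.1656] [285.5971 139.1986]
side driver_tip 0.63 [ 0.5505 -0.2672 -0.003 ] [299.7406 167.9026]
side block_slot 0.69 [ 0.5468 -0.1506  0.0474] [280.667  175.3476]
tip [ 0.5373 -0.1471  0.1662]
```

View pics/o9.png

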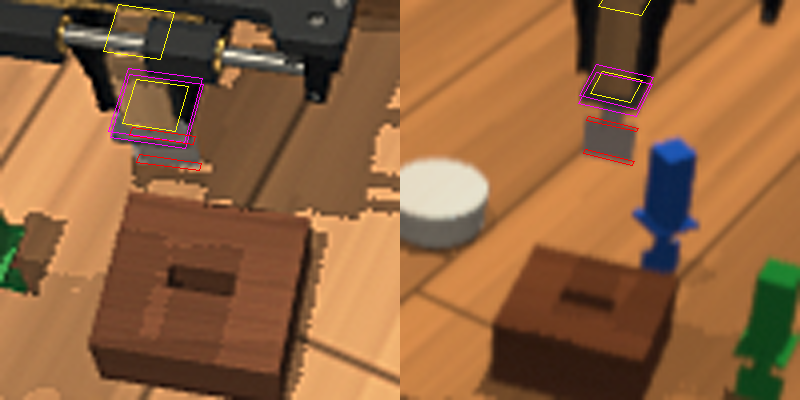

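View pics/w12.png

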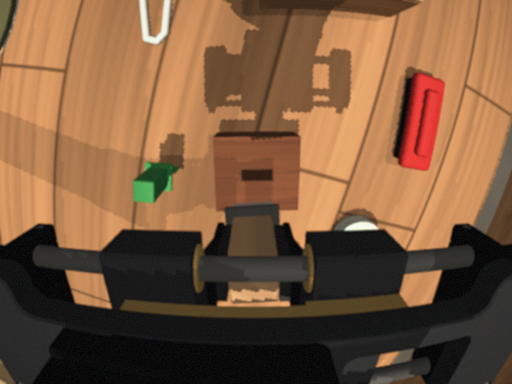

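```bash
python3 - <<'E'
from h import *
T=Ttool()
print(onz('scene',(165+202/4-.5,185+280/4-.5),.05),onz('side',(235+188/4-.5,100+299/4-.5),.05),onz('wrist',(257,174.5),.05,T))
E
python3 -m pendant '{"xyz":[[0.004,-0.002,-0.015],[0.003,-0.002,-0.02],[0.002,-0.001,-0.02],[0,0,-0.02],[0,0,-0.015],[0,0,0]],"turn":[0,0,0,0,0,0]}' 0 50 >/dev/null; python3 t.py
python3 - <<'E'
from ov import *
T=Ttool()
a=read_camera('scene');b=read_camera('side')
print('tip',(T@[.0593,0,-.0015,1])[:3])
o=(0,-.0015)
cv2.imwrite('pics/o10.png',np.hstack([keyov('scene',a,(165,185,265,285),4,T,o),keyov('side',b,(235,100,335,200),4,T,o)]))
E
```

```text
[ 0.5461 -0.1524  0.05  ] [ 0.5458 -0.1529  0.05  ] [ 0.547  -0.1534  0.05  ]
26.95 tcp [ 0.545  -0.1498  0.1293] x [  35.3581  -42.1488 -998.4855] yaw 14.94136045656156 grip [ 0.5444 -0.149   0.148 ] q [ 30.5033  11.1706 -21.1941 103.8187   6.7674  63.4923  21.7645] w 0.02424603291395293 F [-0.1079 -0.0658 -1.3534] [ 0.0593 -0.015  -0.0626]
tip [ 0.5467 -0.1509  0.0701]
```

View pics/o10.png

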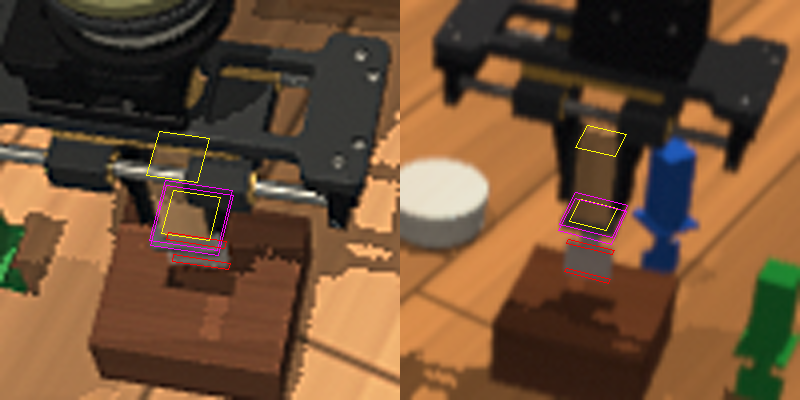

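```bash
python3 -m pendant '{"xyz":[[0,-0.001,-0.008],[0,-0.001,-0.008],[0,0,-0.008],[0,0,-0.006]],"turn":[0,0,0,0]}' 0 50 >/dev/null; python3 t.py
python3 -m pendant '{"xyz":[[0,0,-0.008],[0,0,-0.007],[0,0,-0.006],[0,0,-0.004]],"turn":[0,0,0,0]}' 0 50 >/dev/null; python3 t.py
```

```text
27.55 tcp [ 0.5477 -0.1529  0.1017] x [  42.314   -44.7132 -998.1033] yaw 14.919867109256812 grip [ 0.5469 -0.1521  0.1203] q [ 30.3641  12.8387 -20.9699 105.3524   7.7001  60.0107  21.161 ] w 0.024443890108204608 F [-0.353   0.0999 -1.4569] [ 0.0377  0.1427 -0.0677]
28.05 tcp [ 0.5485 -0.1532  0.0858] x [  41.9081  -48.9088 -997.9237] yaw 14.9164234023858 grip [ 0.5477 -0.1523  0.1045] q [ 30.0256  13.91   -20.8616 106.1076   8.5456  58.2847  20.3823] w 0.023657312214079487 F [-11.1478   3.3815  24.1929] [ 0.5375  2.9268 -0.1045]
```

```bash
python3 -m pendant '{"xyz":[[-0.003,0.001,0.003],[-0.002,0.001,0]],"turn":[0,0]}' 0 50 >/dev/null; python3 t.py
python3 -m pendant '{"xyz":[[-0.001,0,-0.007],[-0.001,0,-0.006]],"turn":[0,0]}' 0 50 >/dev/null; python3 t.py
```

```text
28.3 tcp [ 0.5442 -0.1511  0.0898] x [  44.1484  -49.554  -997.7952] yaw 14.929044514461168 grip [ 0.5434 -0.1502  0.1085] q [ 30.1244  13.0218 -20.9684 106.659    8.2174  58.426   20.5071] w 0.024135829617575794 F [ 0.1722 -0.7833 -1.3788] [ 0.0719 -0.0567  0.0272]
28.55 tcp [ 0.5424 -0.1517  0.0757] x [  45.1954  -50.4    -997.706 ] yaw 14.925698574217504 grip [ 0.5416 -0.1508  0.0944] q [ 30.0606  13.7196 -20.8404 107.6531   8.6702  56.7292  20.1792] w 0.023787853156966066 F [ 0.7598 -2.0356  0.2539] [-0.2059 -0.0871 -0.0179]
```

```bash
python3 -m pendant '{"xyz":[[0.0005,0,-0.005],[0,0,-0.005],[0,0,-0.003]],"turn":[0,0,0]}' 0 50 >/dev/null; python3 t.py
```

```text
28.925 tcp [ 0.5427 -0.1521  0.0648] x [  42.7153  -51.2079 -997.7741] yaw 14.87079759933159 grip [ 0.5419 -0.1512  0.0835] q [ 29.8643  14.6017 -20.7245 108.0077   9.1986  55.7086  19.6887] w 0.024033288420441477 F [-12.0428   2.9995  34.5588] [ 0.6237  3.2143 -0.0872]
```

```bash
python3 -m pendant '{"xyz":[[0,0,0],[0,0,0],[0,0,0],[0,0,0]],"turn":[0,0,0,0]}' 1 20 >/dev/null; python3 t.py
python3 - <<'E'
from ov import *
a,_=look('scene',['driver_grip','block_slot'],k=3);b,_=look('side',['driver_grip','block_slot'],k=3)
cv2.imwrite('pics/o11.png',cv2.resize(np.hstack([a[185:285,165:265],b[100:200,235:335]])[:,:,::-1],None,fx=4,fy=4,interpolation=2))
E
```

```text
29.425 tcp [ 0.5427 -0.1511  0.0642] x [  42.2102  -49.8641 -997.8637] yaw 14.902095267676478 grip [ 0.542  -0.1502  0.0828] q [ 29.8186  14.6557 -20.7441 108.0275   9.1474  55.6807  19.6813] w 0.05614610532161908 F [ 0.2359  0.7831 -0.4254] [ 0.1523 -0.0788  0.0101]
scene driver_grip 0.81 [ 0.4313 -0.1823  0.0734] [158.5689 240.9238]
scene driver_grip 0.71 [ 0.5409 -0.1545  0.0821] [210.9212 248.0265]
scene driver_grip 0.56 [ 0.5502 -0.2621  0.0748] [189.365  298.1379]
side driver_grip 0.81 [ 0.4315 -0.1867  0.074 ] [328.387  177.0352]
side driver_grip 0.76 [ 0.5424 -0.1507  0.0818] [283.0576 165.4601]
side driver_grip 0.37 [ 0.5533 -0.2628  0.0782] [301.074  144.8982]
side block_slot 0.68 [ 0.5443 -0.1508  0.0469] [281.4913 175.7967]
```

View pics/o11.png

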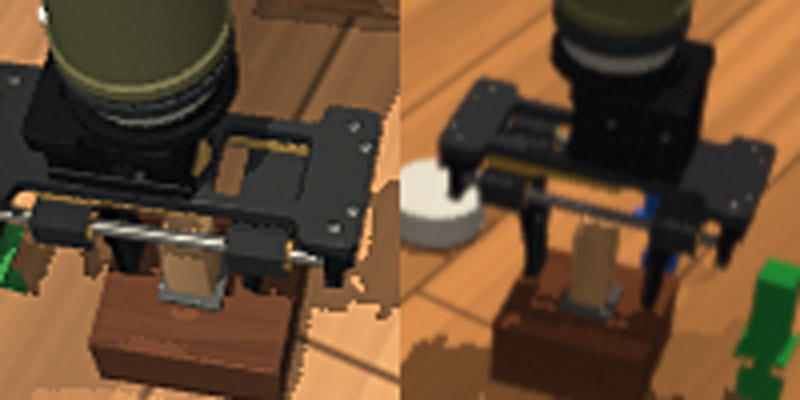

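```bash
python3 -m pendant '{"xyz":[[0,0,0],[0,0,0],[0,0,0.01],[0,0,0.02],[0,0,0.03],[0,0,0.04],[0,-0.02,0.04],[0,-0.04,0.03],[0,-0.02,0],[0,0,0]],"turn":[0,0,0,0,0,0,0,0,0,0]}' 1 20 >/dev/null; python3 t.py
python3 - <<'E'
from ov import *
a,_=look('scene',['driver_grip','block_slot','cam_slot','lid_press'],k=3);b,_=look('side',['driver_grip','block_slot'],k=3)
w,_=look('wrist',['driver_grip','block_slot'],k=3)
cv2.imwrite('pics/s12.png',a[:,:,::-1]);cv2.imwrite('pics/d12.png',b[:,:,::-1])
cv2.imwrite('pics/o12.png',cv2.resize(np.hstack([a[185:285,165:265],b[100:200,235:335]])[:,:,::-1],None,fx=4,fy=4,interpolation=2))
cv2.imwrite('pics/w13.png',w[:,:,::-1])
E
```

```text
30.975 tcp [ 0.5424 -0.2315  0.244 ] x [  45.658   -50.8004 -997.6646] yaw 15.077813271771083 grip [ 0.5415 -0.2306  0.2627] q [ 35.5636   8.6319 -18.0271  93.0006   4.7878  75.443   31.7613] w 0.08701863484731559 F [-0.3742  1.2778 -0.624 ] [ 0.0454 -0.0732 -0.0302]
scene driver_grip 0.74 [ 0.549  -0.2616  0.0766] [188.8647 297.3308]
scene driver_grip 0.72 [ 0.5393 -0.1569  0.0829] [209.6196 248.5545]
scene driver_grip 0.67 [ 0.4272 -0.1818  0.0772] [156.647  239.1581]
scene block_slot 0.67 [ 0.5465 -0.1545  0.0472] [214.8387 255.9529]
scene block_slot 0.19 [ 0.5417 -0.1534  0.0847] [211.4155 247.2038]
scene cam_slot 0.5 [0.5122 0.1721 0.0953] [263.1677 128.3164]
scene lid_press 0.74 [0.4549 0.22   0.0917] [249.9976 108.8767]
side driver_grip 0.8 [ 0.5427 -0.152   0.0781] [283.139  166.3059]
side driver_grip 0.77 [ 0.5507 -0.2669  0.0773] [302.615  144.8108]
side driver_grip 0.58 [ 0.4318 -0.1859  0.0755] [328.213  176.6899]
side block_slot 0.55 [ 0.5508 -0.1495  0.0489] [279.1711 174.5421]
wrist driver_grip 0.87 [ 0.4313 -0.1873  0.0809] [160.0951 107.267 ]
wrist driver_grip 0.59 [ 0.5391 -0.154   0.0829] [263.8522 100.9023]
wrist block_slot 0.92 [ 0.5428 -0.1534  0.053 ] [265.3476 100.4737]
```

View pics/o12.png

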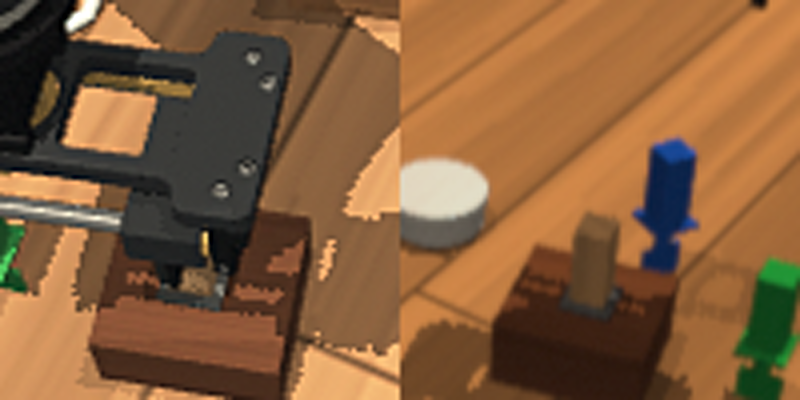

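View pics/s12.png

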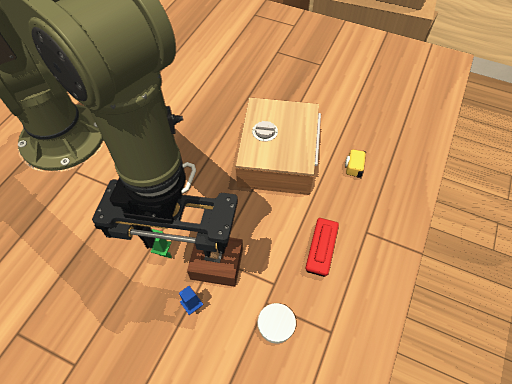

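View pics/w13.png

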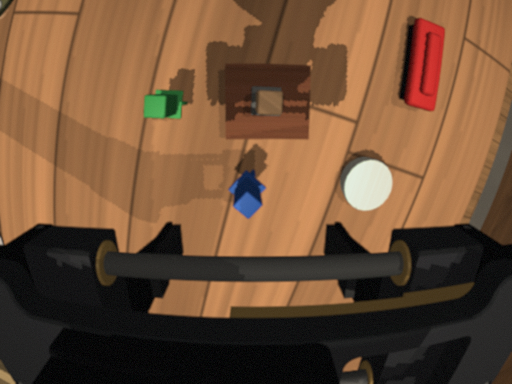

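Run:
```python
from ov import *
b=cv2.imread('pics/d12.png')[:,:,::-1];w=cv2.imread('pics/w13.png')[:,:,::-1]
T=Ttool();M=np.linalg.inv
cs=[]
import ov
y=np.radians(15.2)
K=np.eye(4);K[:3,0]=[0,0,-1];K[:3,1]=[np.cos(y),np.sin(y),0];K[:3,2]=np.cross(K[:3,0],K[:3,1]);K[:3,3]=[.543,-.152,.083]
A=keyov('side',b,(255,140,315,200),6.6,K,gd=0)
# wrist: project with tool T
o=ov.w2pix
ov.w2pix=lambda cam,p,_:o(cam,p,T)
B=keyov('wrist',w,(235,70,295,130),6.6,K,gd=0)
cv2.imwrite('pics/o13.png',np.hstack([A,B]))
```

```text
(no output)
```

View pics/o13.png

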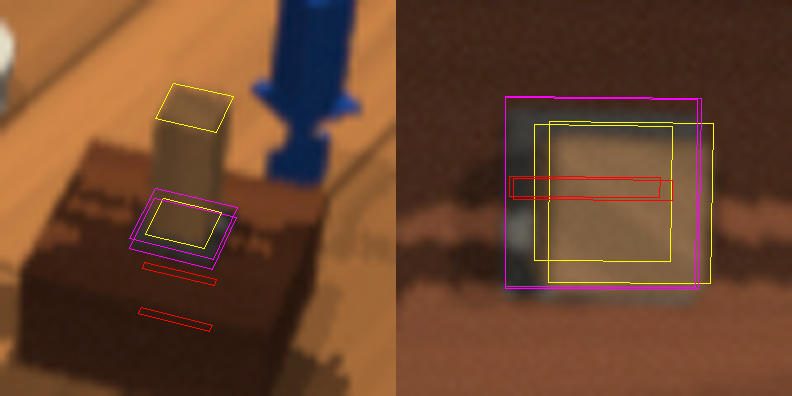

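Run:
```python
from cell import sign_off, readout
print(readout.get_obs()['time_s'], sign_off())
```

```text
the job is handed in; nothing more can be done
31.525 None
```

I shut the lid, turned the cam lock a quarter turn clockwise to its stop with the wooden-handled key, stood the key back in the tool block and let go. The job was handed in at 31.5 s; `sign_off` gives no verdict.

**Last checks**
- **Lid:** it looks shut, and the lid outline drawn at 90 mm fitted both the scene and side pictures.
- **Cam:** torque rose to about 1.8 N m at the end of the turn, and afterwards the slot lay parallel to the front-to-back ticks.
- **Key:** it stands in the slot with its collar on the block and its handle about 3–5 mm from the slot's middle (limit 9 mm). It looks upright by eye. The gripper is open and clear of it.
- **Other things on the shelf:** the tin, brush, headlamp and look-alike keys look unmoved in the last pictures. The carabiner is partly hidden by the arm there; I didn't measure any of them.

**What disagreed**
- **Slot floor height:** the pictures, the networks and the point where the blade touched put it at about 95 mm, not the listed 104.5 mm. I went by contact with the floor.
- **Tool tilt:** the tool drifted to about 4° off vertical during the run, and the moves allow no way to correct that.
- **Return to the block:** the blade caught once in the slot at about 24 N. I backed it off, shifted it about 6 mm and it went in.

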